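Right a fallen sample cell and hold it in the lamp's light path

TASK

One glass sample cell in the grey lane tray has fallen over: handling it by its two frosted faces only and never putting a finger on its clear end windows, stand it upright, stopper up, on the tray's floor among the others and let go of it. Then grip it again by the frosted faces and hold it up in the light path, midway between lamp snout and detector: upright, centred on the beam at the beam's height, with the light passing straight through both clear ends. Finish while still holding it there in the air, and leave everything else as it is.

Things in the scene. Friction and masses are not known exactly. Their poses are not given: they have to be found in the camera images.
- cell_mid (a point): centre of the fallen sample cell, a capped cuvette 40 mm long (x axis), 22 mm wide (y) and 56 mm tall (z), 80 g. Its two wide faces (y = +-11 mm) are frosted white glass; its narrow ends (x = +-20 mm) are clear windows; a black stopper forms its top (+z). It starts lying on its +x end: x points down, +z (stopper) points level, roughly away from the robot.
- cell: the same fallen cell as a solid; origin and axes as cell_mid. Its centre is 24 mm above the table at the start (lying in the lane) and 32 mm when it stands upright in the lane. It stands freely on its flat 40 x 22 mm foot; let go 0.2 rad short of upright with the foot's edge on the floor, it rocks upright by itself.
- frost_a: frosted plate of that cell on its +y side (3 mm thick, 40 x 56 mm, outer face at y = +11 mm); origin and axes as cell_mid.
- frost_b: frosted plate of that cell on its -y side (outer face at y = -11 mm); origin and axes as cell_mid.
- windows: the two clear end windows of that cell, 16 mm wide, between the plates and set 1.5 mm back from the plates' edges (at x = +-18.5 mm); origin and axes as cell_mid. Not to be touched with the fingers.
- lane: shallow grey lane tray, fixed, 130 mm (x) by 300 mm (y), walls and floor 4 mm thick, rim 14 mm above the table; origin at the centre of its underside, x across the lane, y along it. Four items in a file along y, about 70 mm apart, in any order: the fallen cell, two standing cells like it and a dropper bottle.
- neighbour0: a standing sample cell of the same make, 40 mm long (between the two narrow clear end windows, its x axis), 22 mm wide (between the two frosted faces, its y axis) and 56 mm tall (its z axis); origin at its centre. Leave it.
- neighbour1: another standing sample cell of the same make and size; origin at its centre. Leave it.
- dropper: small amber dropper bottle standing in the lane, 30 mm in diameter, 62 mm high; origin at its underside. Leave it.
- bench: optical bench, fixed: an aluminium rail 460 x 50 x 20 mm with a white lamp housing (66 mm wide, top 152 mm above the table, black snout) at its -x end and a grey detector (66 mm wide, top 148 mm above the table) at its +x end. Origin on the table below beam_mid; the beam runs along its x axis.
- beam_mid (a point): point on the beam midway between the snout's mouth and the detector's mouth, which are 150 mm apart; 115 mm above the table; x along the level beam from lamp to detector, z up.
- dish: clear petri dish, 90 mm across, 15 mm high; origin at its underside. Leave it.
- beaker: glass beaker, 64 mm across, 85 mm high; origin at its underside. Leave it.
- jar: glass jar with a white lid, 64 mm across, 80 mm high; origin at its underside. Leave it.
- spatula: lab spatula lying on the table, 160 mm long. Leave it.
- stopper: rubber bung, 34 mm across, 28 mm high; origin at its underside. Leave it.
Things that resemble listed ones, but are neither listed nor needed, are in the scene too. Leave any blue, pink or yellow look-alike of the cell alone.

How it is judged:
On the way:
1. the fallen cell stands upright on the lane's floor, let go (angle between cell's own z axis and vertical below 0.1 rad and height (world z) of cell_mid between 0.028 and 0.036 m and x of cell_mid in the frame of lane between -0.055 and 0.055 m and y of cell_mid in the frame of lane between -0.145 and 0.145 m and contact force between the fingers and cell below 0.01 N and linear speed of cell below 0.02 m/s and contact force between cell and lane above 0.2 N), for 0.3 s.
At the end, for the whole second after the job is handed in: Cell held at rest in the air by both frosted faces, no finger on a window, off bench and lane: centre within 25 mm of midway, 6 mm sideways and 10 mm in height of the beam; upright within 0.12 rad, ends in line with the beam within 0.14 rad (x of cell_mid in the frame of beam_mid between -0.025 and 0.025 m and y of cell_mid in the frame of beam_mid between -0.006 and 0.006 m and z of cell_mid in the frame of beam_mid between -0.01 and 0.01 m and angle between the x axis of cell and the x axis of beam_mid, either way round below 0.14 rad and angle between cell's own z axis and vertical below 0.12 rad and contact force between the fingers and frost_a above 0.5 N and contact force between the fingers and frost_b above 0.5 N and contact force between the fingers and windows below 0.05 N and contact force between cell and bench below 0.01 N and contact force between cell and lane below 0.01 N and linear speed of cell below 0.02 m/s); the arm keeps its last pose, push and grip.
It fails at once if a finger presses on a clear window of the cell (contact force between the fingers and windows above 0.2 N).
It fails at once if a standing neighbour in the lane is shifted by more than 20 mm or tipped (distance of any of neighbour0, neighbour1, dropper from where it was at the start of the episode above 0.02 m or angle between any of neighbour0, neighbour1, dropper's own z axis and vertical above 0.3 rad).
It fails at once if another thing on the table is moved by more than 20 mm (distance of any of dish, beaker, jar, spatula, stopper from where it was at the start of the episode above 0.02 m).
It also fails if it takes over 51 s, if anything falls off the work surface, if the arm or the gripper's body presses on something with over 40 N, if the wrist force passes 120 N, or if a joint passes its speed limit or range.

ROBOT

A 7-joint arm with a two-finger parallel gripper is mounted at the origin on the work surface. World frame = base frame: x ahead of the robot, y to its left, z up, the work surface at z = 0. Lengths are in m, angles in rad, forces in N, time in s.
With the tool pointing down it reaches from about 0.4 to 0.85 m from the base axis. Payload 10.4 kg.
Tool frame: the origin (TCP) lies at the very end of the fingers, on their centre line; the grasp point (between the pads) lies 19 mm behind it; z points along the fingers, y is the direction in which the jaws open and shut (so a half turn about z gives the same grasp; the last joint's range is limited). The gripper opens to 87 mm and grips with 3 to 60 N. Pads are 19 mm wide; open, the fingers measure 117 mm over their backs; the gripper's body (75 mm by 190 mm) begins 51 mm behind the grasp point.
Start: joints at [1.143, 0.332, -0.065, 1.46, 0.022, 1.35, -0.088], TCP at [0.246, -0.575, 0.223] pointing down, gripper open.
Joint ranges: [-2.6, 2.6], [-0.5, 2.12], [-1.47, 1.34], [0.16, 2.42], [-1.27, 4.41], [0.06, 2.06], [-2.6, 2.6]. Speed limits (rad/s): [2.22, 2.22, 2.79, 2.79, 3.14, 3.14, 3.14].

INTERFACE

Orientations are given as a unit quaternion [x, y, z, w].
In Python, from bench import read_state, camera, close_job, recognise, masks_of gives the robot as it stands.
- The arm moves only by the tool play_rows, never from a script. Its argument "moves" is a list of rows, each a list of 3 entries, a list of its own where there are three numbers: the shift along the tool's x, y, z in cm, then the turn, a rotation vector about the tool's x, y, z in rad, then the finger opening in cm, from 0 to 8.7. In form: [[[dx, dy, dz], [ax, ay, az], jaw], ...]. A call has 1 to 8 rows; each row is the pose to reach, as a shift and turn from the pose commanded when the call began, along the tool's axes at that moment; what a row does not reach only later rows make up. A row lasts 1/8 s, in which the tool goes at most 62.5 mm and 10.7 degrees, less where a joint would pass 70% of its speed; a pose out of reach is approached as far as the arm can. A call with a gripper value outside its range is refused whole. The fingers move at their own pace and stop on an object; "grip_force" is the grip in N (left out, the last holds). Time passes only in rows, so rows that repeat a pose let the fingers close. It gives the time, the measured TCP pose, the force and the opening at its end, in the units of the state.
- read_state(): the state, without advancing time (a new reading comes with each control period).
- camera(name): name is "scene" or "top" or "wrist"; returns a dict with "frame" (400x640x3 uint8, red, green, blue), "intrinsics" (3x3 intrinsics, pixels), "camera_from_world" (4x4, takes a point from world to camera coordinates). Camera axes: x right, y down, z forward; pixel columns grow to the right and rows downward; lengths in m; the calibration is good to about 2 mm. The wrist camera is an equidistant fisheye: a pixel r from the principal point sees the ray r / f radians off the axis. A picture is of the moment at which its call begins. There is no depth.
- close_job(): hands the job in, once; it reports no verdict.
Trained networks look in a picture, given as the dict that the camera call returned (one of the last four; its "shot" number tells which), for a name from the list of things; names that differ only in an ending like _2 or _b are one class to them, and where a whole thing is asked for, a point or a joint stands for the part that bears it (a point fixed in the world has none). Each returns a list of dicts, best first, with "conf" (0 to 1); they miss things now and then, are a little off and sometimes report something else, mostly with a low value. They report only what shows in the picture. A call takes as long as a camera call. They do not tell look-alikes from the thing itself.
- recognise(picture, query): "at" ([column, row] in pixels, amid what is visible of it).
- masks_of(picture, query): "region" (400x640 bool, what is visible of it) and "at" ([column, row] in pixels, amid what is visible of it).
The state is a dict: "time": time; "joint_positions": joint angles; "joint_vel": joint speeds; "joint_torque": joint torques, N m; "ee_pos": TCP position; "eef_rot": TCP orientation; "ft_force": force on the tool from outside, world axes, zero at the start; "torque": the same for the moment, N m; "width": finger opening in m.
Only numpy, scipy, OpenCV 4.12 (cv2) and the standard library are available. Lean on these libraries where they do the work, as an engineer would, in place of code of your own. Each camera call takes 0.05 s, during which the arm holds its last target.

## Working session

There is one attempt and no reset: what is moved stays moved. The work goes in short steps, Python scripts to look and compute and a tool call to move; the robot and the scene stay as the last step left them, time stands still between calls to the robot, and variables do not carry over. Pictures are saved under pics/ and viewed, and the job is handed in when it is done.

Besides the shell and the picture viewer there is one more tool, called after ">>>" as name(argument=value, ...) on one line, values as JSON. play_rows: Moves the arm, as the interface text tells. Its arguments: {"type":"object","properties":{"moves":{"type":"array","items":{"type":"array"}},"grip_force":{"type":"number"}},"required":["moves"]}

```bash
mkdir -p pics; ls; python3 - <<'E'
from bench import *
import cv2, pickle
s=read_state(); print(s)
for n in ["scene","top","wrist"]:
    c=camera(n); cv2.imwrite(f"pics/a_{n}.png",c["frame"][:,:,::-1]); pickle.dump(c,open(f"pics/a_{n}.pkl","wb"))
    print(n,c["intrinsics"],c["camera_from_world"])
E
```

```text
pics
{'time': 0.0, 'joint_positions': array([ 1.14341272,  0.33286873, -0.06468964,  1.46095573,  0.02161366,
        1.34988493, -0.0884878 ]), 'joint_vel': array([ 0.00051452, -0.00024665,  0.00132696,  0.00090221, -0.00010947,
        0.00087576,  0.00031958]), 'joint_torque': array([-2.61598888e-05, -6.23244810e+01,  2.48609728e-02, -3.89901567e+01,
       -6.12398610e-02,  3.96120641e-02,  1.81332121e-04]), 'ee_pos': array([ 0.24596865, -0.57414133,  0.22174899]), 'eef_rot': array([ 9.79585666e-01,  2.01025915e-01, -1.83085423e-04, -6.86433137e-04]), 'ft_force': array([ 0.47052368,  0.24308735, -1.11054862]), 'torque': array([-0.03378256, -0.0144063 ,  0.00847055]), 'width': 0.0870846557823531}
scene [[363.18190377   0.         318.87841642]
 [  0.         363.18190377 198.84251486]
 [  0.           0.           1.        ]] [[-0.72466613  0.68909299  0.00313867  0.35519032]
 [ 0.43485438  0.46082675 -0.77365391 -0.1999485 ]
 [-0.53456587 -0.55927592 -0.63360064  1.2963745 ]
 [ 0.          0.          0.          1.        ]]
top [[501.82307039   0.         328.32115443]
 [  0.         501.82307039 205.85461388]
 [  0.           0.           1.        ]] [[-0.01450845 -0.99979286  0.01427355  0.04977596]
 [-0.98927735  0.01227817 -0.14553205  0.56036011]
 [ 0.14532665 -0.01623194 -0.98925057  1.6511749 ]
 [ 0.          0.          0.          1.        ]]
wrist [[309.70691629   0.         317.45681306]
 [  0.         309.70691629 196.55168082]
 [  0.           0.           1.        ]] [[ 0.39314871 -0.91947322 -0.00175659 -0.62502841]
 [-0.88671031 -0.37964399  0.26384704 -0.03180561]
 [-0.24326717 -0.10217353 -0.96456293  0.39064802]
 [ 0.          0.          0.          1.        ]]
```

View pics/a_scene.png

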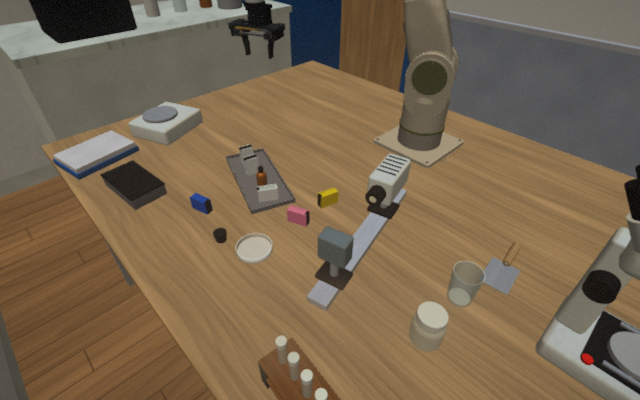

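View pics/a_top.png

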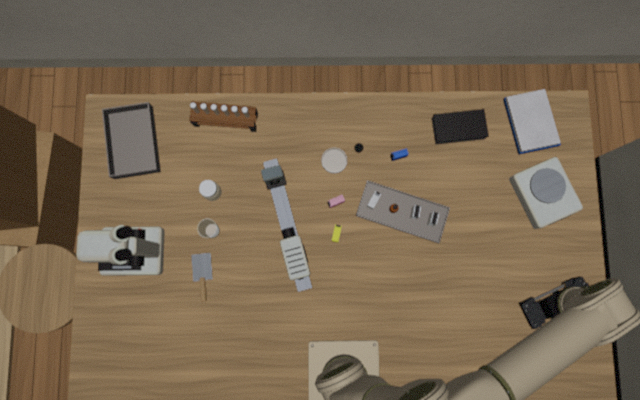

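View pics/a_wrist.png

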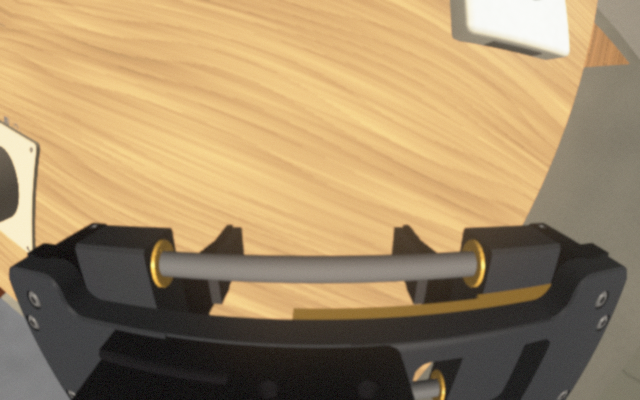

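Tray in the top view is at (403,212). The whitest item lying, at (374,200), is next to the dropper (393,209). The blue (399,155), pink (336,201) and yellow (337,233) blocks are look-alikes. I'll enlarge to confirm.

```bash
cat > h.py <<'E'
import numpy as np, cv2
from bench import *
def back(c,px,z):
    "pixel -> world at height z"
    K=c["intrinsics"];T=c["camera_from_world"];R=T[:3,:3];o=-R.T@T[:3,3]
    d=R.T@np.linalg.solve(K,[px[0],px[1],1.]); return o+d*(z-o[2])/d[2]
def proj(c,P):
    K=c["intrinsics"];T=c["camera_from_world"];p=(T[:3,:3]@np.asarray(P,float).T).T+T[:3,3]
    q=(K@p.T).T; return q[:,:2]/q[:,2:]
E
python3 - <<'E'
from h import *
s=camera("scene");t=camera("top")
def crop(c,x0,y0,w,h,k): return cv2.resize(c["frame"][y0:y0+h,x0:x0+w,::-1],None,fx=k,fy=k,interpolation=cv2.INTER_CUBIC)
cv2.imwrite("pics/b_top.png",crop(t,350,175,105,75,7)); cv2.imwrite("pics/b_scene.png",crop(s,215,135,110,80,7))
for q in ["cell","lane","neighbour0","dropper","bench","dish","stopper","frost_a","windows"]:
    for c,n in((t,"top"),(s,"scene")):
        print(q,n,[(np.round(d["at"]),round(d["conf"],2)) for d in recognise(c,q)][:5])
m=masks_of(t,"cell")
for d in m[:6]:
    r=d["region"].astype(np.uint8); ys,xs=np.nonzero(r); print(d["conf"],d["at"],cv2.minAreaRect(np.c_[xs,ys].astype(np.float32)),len(xs))
m=masks_of(t,"lane")[:1]
for d in m:
    r=d["region"].astype(np.uint8); ys,xs=np.nonzero(r); b=cv2.minAreaRect(np.c_[xs,ys].astype(np.float32)); print(b); 
    for p in cv2.boxPoints(b): print(back(t,p,0.014))
E
```

```text
cell top [(array([336., 202.]), 0.72), (array([401., 152.]), 0.54), (array([334., 234.]), 0.54), (array([372., 199.]), 0.4)]
cell scene [(array([325., 200.]), 0.69), (array([270., 191.]), 0.68), (array([297., 212.]), 0.62), (array([200., 201.]), 0.54), (array([218., 235.]), 0.32)]
lane top [(array([399., 213.]), 0.59)]
lane scene [(array([267., 196.]), 0.75), (array([255., 183.]), 0.64)]
neighbour0 top []
neighbour0 scene [(array([249., 161.]), 0.63), (array([246., 148.]), 0.51)]
dropper top [(array([393., 208.]), 0.48)]
dropper scene [(array([260., 175.]), 0.66)]
bench top [(array([286., 231.]), 0.9), (array([332., 160.]), 0.37)]
bench scene [(array([359., 236.]), 0.94)]
dish top [(array([331., 162.]), 0.6), (array([285., 231.]), 0.59)]
dish scene [(array([255., 250.]), 0.75)]
stopper top [(array([357., 150.]), 0.48), (array([434., 220.]), 0.24)]
stopper scene [(array([218., 236.]), 0.54)]
frost_a top [(array([400., 210.]), 0.73)]
frost_a scene [(array([297., 217.]), 0.8), (array([269., 193.]), 0.57), (array([326., 198.]), 0.53), (array([199., 205.]), 0.52), (array([260., 174.]), 0.
[... 175 characters left out ...]
71094), (6.95924186706543, 15.756773948669434), 66.80140686035156) 111
0.61 [375.6, 196.2] ((373.74530029296875, 199.35848999023438), (7.478900909423828, 17.968788146972656), 29.05460548400879) 126
0.55 [333.3, 234.0] ((336.38238525390625, 232.97061157226562), (6.063390731811523, 16.73495864868164), 14.03624439239502) 102
0.49 [400.7, 152.2] ((398.7830505371094, 153.9905548095703), (8.10427188873291, 17.994230270385742), 74.05460357666016) 140
((403.0240478515625, 210.47549438476562), (89.30711364746094, 40.37086486816406), 17.87869644165039)
[ 0.52882747 -0.04658881  0.014     ]
[ 0.66212967 -0.09242705  0.014     ]
[ 0.56268851 -0.38251613  0.014     ]
[ 0.43127275 -0.33358766  0.014     ]
```

View pics/b_top.png

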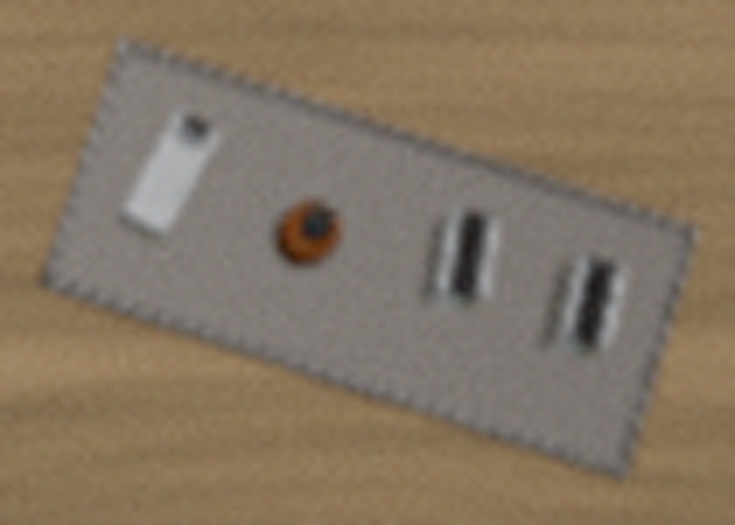

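View pics/b_scene.png

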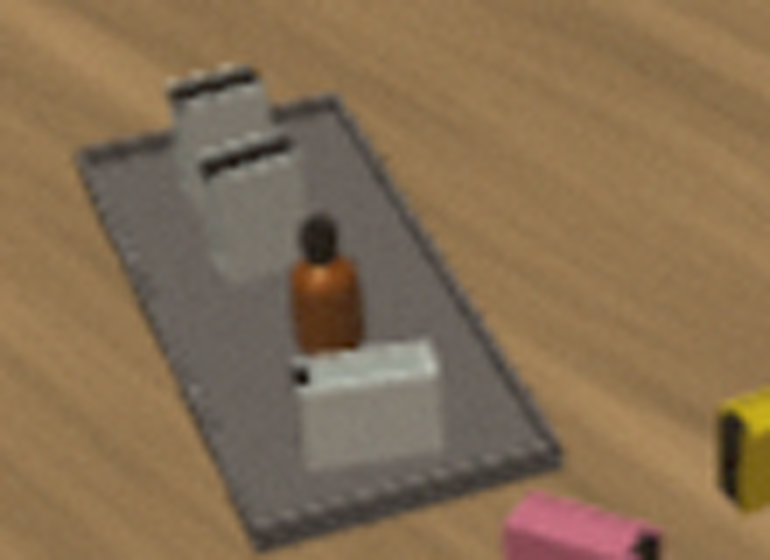

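The fallen one is at top-view (374,200): it's white, lies flat and has a black stopper on its far end, and it's in the tray. The other two white cells, (416,211) and (434,218), show long black stopper strips, so they're standing. Next I'll measure it and the bench.

```bash
python3 - <<'E'
from h import *
import pickle
t=pickle.load(open("pics/a_top.pkl","rb"));s=pickle.load(open("pics/a_scene.pkl","rb"))
f=lambda u,v:((u+.5)/7-.5+350,(v+.5)/7-.5+175)
P=[back(t,f(*p),.044) for p in [(122,215),(160,238),(218,132),(183,110)]]
P=np.array(P);print(P.round(4)); print("ctr",P.mean(0)); d=(P[2]+P[3]-P[0]-P[1])/2; print("len",np.linalg.norm(d),"az",np.arctan2(d[1],d[0])); w=P[1]-P[0];print(w,P[2]-P[3])
# check in scene
g=lambda u,v:((u+.5)/7-.5+215,(v+.5)/7-.5+135)
Q=np.array([back(s,g(*p),.044) for p in [(297,385),(437,368),(432,343),(300,357)]]);print(Q.round(4),Q.mean(0))
for n,p in {"drop":(320,235)}.items(): print(n,back(s,g(*p),.066))
print("drop top",back(t,f(320,222),.066), "n0",back(t,f(467,255),.06),"n1",back(t,f(595,305),.06))
def crop(c,x0,y0,w,h,k): return cv2.resize(c["frame"][y0:y0+h,x0:x0+w,::-1],None,fx=k,fy=k,interpolation=cv2.INTER_CUBIC)
cv2.imwrite("pics/c_top.png",crop(t,250,150,80,150,4)); cv2.imwrite("pics/c_scene.png",crop(s,300,145,120,165,3.5))
E
```

```text
[[ 0.5608 -0.0881  0.044 ]
 [ 0.5494 -0.1061  0.044 ]
 [ 0.6008 -0.1355  0.044 ]
 [ 0.6118 -0.1189  0.044 ]]
ctr [ 0.58067896 -0.1121381   0.044     ]
len 0.05938180179047376 az -0.5327523065852174
[-0.01140514 -0.01800642  0.        ] [-0.01099229 -0.01662847  0.        ]
[[ 0.6102 -0.1241  0.044 ]
 [ 0.5628 -0.0946  0.044 ]
 [ 0.5538 -0.1091  0.044 ]
 [ 0.5984 -0.1383  0.044 ]] [ 0.58129019 -0.11652866  0.044     ]
drop [ 0.558264   -0.17549235  0.066     ]
drop top [ 0.55304003 -0.18008256  0.066     ] n0 [ 0.53714678 -0.25063938  0.06      ] n1 [ 0.51238093 -0.31073334  0.06      ]
```

View pics/c_top.png

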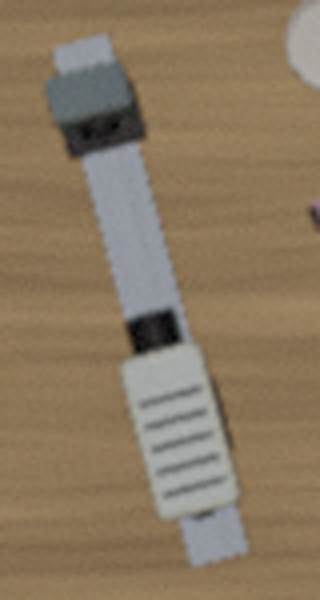

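View pics/c_scene.png

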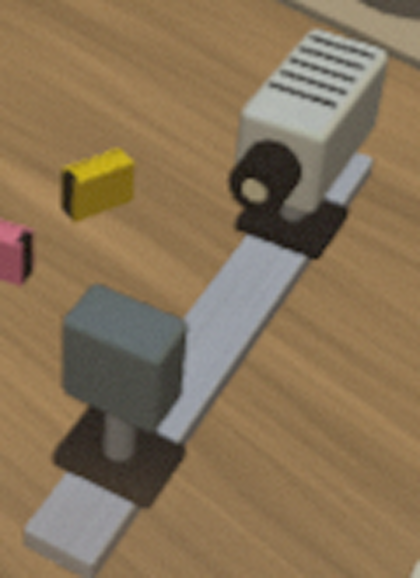

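```bash
python3 - <<'E'
from h import *
import pickle
t=pickle.load(open("pics/a_top.pkl","rb"));s=pickle.load(open("pics/a_scene.pkl","rb"))
f=lambda u,v:((u+.5)/4-.5+250,(v+.5)/4-.5+150)
g=lambda u,v:((u+.5)/3.5-.5+300,(v+.5)/3.5-.5+145)
def show(n,c,fn,pts,z):
    P=np.array([back(c,fn(*p),z) for p in pts]); print(n,P[:,:2].round(4).tolist()); return P
R=show("rail",t,f,[(53,48),(108,35),(190,565),(247,550)],.02)
a=(R[0]+R[1])/2;b=(R[2]+R[3])/2;print(a,b,np.linalg.norm(a-b),np.arctan2(*(a-b)[[1,0]]),(a+b)/2)
L=show("lamp",t,f,[(122,363),(200,345),(240,497),(163,520)],.152); print(L.mean(0), np.arctan2(*(L[0]+L[1]-L[2]-L[3])[[1,0]]))
D=show("det",t,f,[(47,82),(122,65),(133,97),(58,118)],.148); print(D.mean(0))
show("snout top",t,f,[(128,320),(175,310)],.125)
show("scene det",s,g,[(62,320),(95,285),(187,322),(165,357)],.148)
show("scene lamp",s,g,[(242,112),(313,30),(385,55),(325,135)],.152)
show("scene snoutmouth",s,g,[(254,190)],.115)
show("scene rail far",s,g,[(25,535),(90,570)],.02)
E
```

```text
rail [[0.7211, 0.2655], [0.7321, 0.2181], [0.2794, 0.1498], [0.291, 0.1023]]
[0.72657305 0.24183041 0.02      ] [0.28523201 0.12607554 0.02      ] 0.45626867683113853 0.25650238038864226 [0.50590253 0.18395297 0.02      ]
lamp [[0.4379, 0.1956], [0.4512, 0.1349], [0.3333, 0.1048], [0.3167, 0.1641]]
[0.38477029 0.14984792 0.152     ] 0.25181654416794863
det [[0.6628, 0.2554], [0.6759, 0.1958], [0.6498, 0.1871], [0.6335, 0.2465]]
[0.65549498 0.22117568 0.148     ]
snout top [[0.4742, 0.193], [0.4816, 0.1557]]
scene det [[0.6838, 0.1986], [0.6498, 0.1909], [0.6331, 0.2487], [0.6621, 0.2587]]
scene lamp [[0.4582, 0.1405], [0.3383, 0.1085], [0.3271, 0.166], [0.4377, 0.1961]]
scene snoutmouth [[0.4802, 0.1743]]
scene rail far [[0.7372, 0.2228], [0.7258, 0.2671]]
```

>>> play_rows(moves=[[[49,-29.2,-2],[0,0,0.95],8.7],[[49,-29.2,-2],[0,0,0.95],8.7],[[49,-29.2,-2],[0,0,0.95],8.7],[[49,-29.2,-2],[0,0,0.95],8.7],[[49,-29.2,-2],[0,0,0.95],8.7],[[49,-29.2,-2],[0,0,0.95],8.7],[[49,-29.2,-2],[0,0,0.95],8.7],[[49,-29.2,-2],[0,0,0.95],8.7]])

```text
time: 2.25
ee_pos: [0.5288, -0.1858, 0.2398]
eef_rot: [0.963, -0.269, 0.0, 0.0]
ft_force: [0.6, -0.8, -0.1]
width: 0.0872
```

```bash
cat >> h.py <<'E'
import json
from scipy.spatial.transform import Rotation as Ro
def log():
    s=read_state(); open("log.jsonl","a").write(json.dumps([list(map(float,s["joint_positions"])),list(map(float,s["ee_pos"])),list(map(float,s["eef_rot"]))])+"\n"); return s
E
python3 - <<'E'
from h import *
s=log(); print({k:np.round(s[k],4) for k in ["time","joint_positions","ee_pos","eef_rot"]})
E
```

```text
{'time': np.float64(2.25), 'joint_positions': array([ 0.5215,  0.1981, -0.3046,  1.598 ,  0.0608,  1.354 , -1.9069]), 'ee_pos': array([ 0.5288, -0.1858,  0.2398]), 'eef_rot': array([ 9.630e-01, -2.694e-01,  4.000e-04,  1.000e-04])}
```

```bash
cat > kin.py <<'E'
import numpy as np, itertools, json
from scipy.spatial.transform import Rotation as Ro
from scipy.optimize import least_squares
def fk(q,s,h,a,b,L,yo=0,off=0):
    rz=lambda x:Ro.from_euler('z',x); ry=lambda x:Ro.from_euler('y',x)
    R=rz(s[0]*q[0]); p=np.array([0,0,h])
    R=R*ry(q[1]); R=R*rz(s[1]*q[2]); p=p+R.apply([off,0,a])
    R=R*ry(q[3]); R=R*rz(s[2]*q[4]); p=p+R.apply([-off,0,b]); R=R*ry(q[5]); R=R*rz(s[3]*q[6]+yo); p=p+R.apply([0,0,L])
    return p,R
E
python3 - <<'E'
from kin import *
D=[[[1.14341272,0.33286873,-0.06468964,1.46095573,0.02161366,1.34988493,-0.0884878],[0.24596865,-0.57414133,0.22174899],[9.79585666e-01,2.01025915e-01,-1.83085423e-04,-6.86433137e-04]]]
open("log0.jsonl","w").write(json.dumps(D[0])+"\n")
D+= [json.loads(l) for l in open("log.jsonl")]
for s in itertools.product([1,-1],repeat=4):
    for yo in np.arange(4)*np.pi/2:
        e=[(Ro.from_quat(d[2]).inv()*fk(d[0],s,.3,.4,.4,.3,yo)[1]).magnitude() for d in D]
        if max(e)<.3: print(s,yo,e)
E
```

```text
(-1, -1, 1, -1) 1.5707963267948966 [0.04322731430575068, 0.12160386325591505]
(-1, -1, -1, -1) 1.5707963267948966 [1.1823806133527683e-08, 8.030043478371862e-16]
```

```bash
python3 - <<'E'
from kin import *
D=[json.loads(l) for l in open("log0.jsonl")]+[json.loads(l) for l in open("log.jsonl")]
s=(-1,)*4
f=lambda x:np.concatenate([fk(d[0],s,*x,np.pi/2)[0]-d[1] for d in D])
r=least_squares(f,[.34,.42,.4,.3]);print(r.x,r.fun)
f2=lambda x:np.concatenate([fk(d[0],s,*x[:4],np.pi/2,x[4])[0]-d[1] for d in D])
r=least_squares(f2,[.34,.42,.4,.3,0]);print(r.x,r.fun)
E
```

```text
[33.81153051  1.0508991   0.33803207 34.51909746] [ 0.03058611  0.01512135 -0.01060462 -0.00192729 -0.00314278  0.01060462]
[38.6221723   1.09789667  0.54057763 39.20414134 -0.1763348 ] [ 0.02981857  0.01397013  0.00025703 -0.00337037 -0.00713839 -0.00025703]
```

>>> play_rows(moves=[[[0,-2,-5],[0,0.5,-1.2],8.7],[[0,-2,-5],[0,0.5,-1.2],8.7],[[0,-2,-5],[0,0.5,-1.2],8.7],[[0,-2,-5],[0,0.5,-1.2],8.7],[[0,-2,-5],[0,0.5,-1.2],8.7],[[0,-2,-5],[0,0.5,-1.2],8.7],[[0,-2,-5],[0,0.5,-1.2],8.7],[[0,-2,-5],[0,0.5,-1.2],8.7]])

```text
time: 3.25
ee_pos: [0.5374, -0.1712, 0.2892]
eef_rot: [0.918, 0.322, 0.224, 0.063]
ft_force: [-0.3, 0.5, 0.1]
width: 0.0871
```

```bash
python3 - <<'E'
from h import *
s=log(); print({k:np.round(s[k],4) for k in ["time","joint_positions","ee_pos","eef_rot"]})
E
```

```text
{'time': np.float64(3.25), 'joint_positions': array([ 0.604 , -0.1288, -0.241 ,  1.903 , -0.2688,  0.9464, -0.4256]), 'ee_pos': array([ 0.5374, -0.1712,  0.2892]), 'eef_rot': array([0.9176, 0.3223, 0.2239, 0.0628])}
```

>>> play_rows(moves=[[[0,5,0],[0.5,-0.7,-1.0],8.7],[[0,5,0],[0.5,-0.7,-1.0],8.7],[[0,5,0],[0.5,-0.7,-1.0],8.7],[[0,5,0],[0.5,-0.7,-1.0],8.7],[[0,5,0],[0.5,-0.7,-1.0],8.7],[[0,5,0],[0.5,-0.7,-1.0],8.7],[[0,5,0],[0.5,-0.7,-1.0],8.7]])

```text
time: 4.12
ee_pos: [0.5676, -0.2094, 0.3029]
eef_rot: [0.665, 0.711, -0.225, 0.048]
ft_force: [0.3, -0.4, -0.4]
width: 0.0869
```

```bash
python3 - <<'E'
from h import *
s=log(); print({k:np.round(s[k],4) for k in ["time","joint_positions","ee_pos","eef_rot"]})
E
python3 - <<'E'
from kin import *
D=[json.loads(l) for l in open("log0.jsonl")]+[json.loads(l) for l in open("log.jsonl")]
import numpy as np
def rots(q):
    rz=lambda x:Ro.from_euler('z',-x); ry=lambda x:Ro.from_euler('y',x)
    R=Ro.identity();out=[]
    for i,f in enumerate([rz,ry,rz,ry,rz,ry]):
        R=R*f(q[i]); out.append(R.as_matrix())
    R=R*rz(q[6])*Ro.from_euler('z',np.pi/2); out.append(R.as_matrix()); return out
for d in D: print((Ro.from_quat(d[2]).inv()*Ro.from_matrix(rots(d[0])[-1])).magnitude())
A=[];b=[]
# unknowns: base z, link vectors after each joint: use [x,z] after j1, j2-4 etc
cols=lambda d:np.hstack([np.eye(3)[:,2:]]+[R for R in rots(d[0])])
A=np.vstack([cols(d) for d in D]);b=np.concatenate([d[1] for d in D])
from scipy.optimize import lsq_linear
lam=1e-4
x=np.linalg.lstsq(np.vstack([A,lam*np.eye(A.shape[1])]),np.r_[b,np.zeros(A.shape[1])],rcond=None)[0]
print(x[0],x[1:].reshape(-1,3).round(3)); print(np.abs(A@x-b).max())
E
```

```text
{'time': np.float64(4.125), 'joint_positions': array([ 0.295 ,  0.4019, -0.35  ,  1.2953,  0.5226,  1.7261,  0.0338]), 'ee_pos': array([ 0.5676, -0.2094,  0.3029]), 'eef_rot': array([ 0.6648,  0.7106, -0.2254,  0.0476])}
1.1823806118211958e-08
5.801513968746379e-16
3.7758040750714953e-16
5.193635776347671e-16
0.07772899890250844 [[ 0.049 -0.02   0.078]
 [-0.066 -0.02   0.168]
 [ 0.074  0.028  0.168]
 [-0.181  0.028  0.185]
 [ 0.08  -0.028  0.185]
 [-0.068 -0.028  0.133]
 [-0.003  0.007  0.133]]
1.1509710351464975e-08
```

```bash
cat >> kin.py <<'E'
def rots(q):
    rz=lambda x:Ro.from_euler('z',-x); ry=lambda x:Ro.from_euler('y',x)
    R=Ro.identity();out=[]
    for i,f in enumerate([rz,ry,rz,ry,rz,ry]):
        R=R*f(q[i]); out.append(R.as_matrix())
    R=R*rz(q[6])*Ro.from_euler('z',np.pi/2); out.append(R.as_matrix()); return out
def data(): return [json.loads(l) for l in open("log0.jsonl")]+[json.loads(l) for l in open("log.jsonl")]
def cols(q,idx):
    M=np.hstack([np.eye(3)[:,2:]]+rots(q)); return M[:,idx]
E
python3 - <<'E'
from kin import *
D=data(); b=np.concatenate([d[1] for d in D])
# index: 0 base z ; 1+3*j+k
I=lambda j,k:1+3*(j-1)+k
for name,idx in {"noff":[0,I(3,2),I(5,2),I(7,2)],"x3x5":[0,I(3,2),I(5,2),I(7,2),I(3,0),I(5,0)],"x1":[0,I(3,2),I(5,2),I(7,2),I(1,0),I(3,0),I(5,0)],"x6":[0,I(3,2),I(5,2),I(7,2),I(1,0),I(3,0),I(5,0),I(6,0)],"y":[0,I(3,2),I(5,2),I(7,2),I(1,0),I(1,1),I(3,1),I(5,1)]}.items():
    A=np.vstack([cols(d[0],idx) for d in D]); x,r,_,sv=np.linalg.lstsq(A,b,rcond=None); print(name,x.round(4),np.abs(A@x-b).max(),sv.min())
E
```

```text
noff [0.2208 0.525  0.4681 0.3953] 0.054809139725368924 0.2866729726175005
x3x5 [ 0.0166  0.6676  0.4555  0.506  -0.0515 -0.1675] 0.048826119674566626 0.10247219989911123
x1 [ 0.2191  0.4357  0.341   0.3384  0.1632 -0.0155 -0.0074] 0.031806841388234086 0.08795207651674984
x6 [ 0.2133  0.4419  0.329   0.3363  0.1718  0.0174 -0.0104  0.0307] 0.031195704110170364 0.08774640630024053
y [ 2.582e-01  4.486e-01  4.900e-01  3.519e-01 -0.000e+00 -2.180e-02
 -2.350e-02 -4.000e-04] 3.36281102963909e-09 0.13500525963688062
```

```bash
cat >> kin.py <<'E'
_I=lambda j,k:1+3*(j-1)+k
IDX=[0,_I(3,2),_I(5,2),_I(7,2),_I(1,0),_I(1,1),_I(3,1),_I(5,1)]
_D=data()[:4];X=np.linalg.lstsq(np.vstack([cols(d[0],IDX) for d in _D]),np.concatenate([d[1] for d in _D]),rcond=None)[0]
LO=np.array([-2.6,-.5,-1.47,.16,-1.27,.06,-2.6]);HI=np.array([2.6,2.12,1.34,2.42,4.41,2.06,2.6])
def FK(q): return cols(q,IDX)@X, rots(q)[-1]
def IK(p,R,seeds,w=1e-3):
    best=None
    for s in seeds:
        s=np.clip(s,LO+1e-3,HI-1e-3)
        def f(q):
            pp,RR=FK(q); return np.r_[(pp-p)*5,Ro.from_matrix(R.T@RR).as_rotvec(),w*(q-s)]
        r=least_squares(f,s,bounds=(LO,HI),max_nfev=60)
        e=np.linalg.norm(r.fun[:6]); m=np.minimum(r.x-LO,HI-r.x).min()
        if best is None or (e<3e-3 and (best[0]>3e-3 or m>best[2])) or (best[0]>3e-3 and e<best[0]): best=(e,r.x,m)
    return best
def toolR(a,yaxis):
    a=a/np.linalg.norm(a);y=yaxis/np.linalg.norm(yaxis);return np.c_[np.cross(y,a),y,a]
def tilt(az,t):  # approach: horizontal comp sin t along az, down cos t
    return np.array([np.sin(t)*np.cos(az),np.sin(t)*np.sin(az),-np.cos(t)])
E
cat > plan.py <<'E'
from kin import *
rng=np.random.default_rng(0)
cur=np.array(data()[-1][0]); seeds=[cur]+[LO+(HI-LO)*rng.random(7) for _ in range(6)]
c=np.array([.581,-.114]);az=-.55;d=np.array([np.cos(az),np.sin(az)])
for t1 in [0,.35,.55,.7]:
  for sg in (1,-1):
    a=tilt(az,-t1); g=np.r_[c+.01*d,.028]; y=sg*np.array([-np.sin(az),np.cos(az),0])
    r=IK(g+.019*a,toolR(a,y),seeds); print("grasp",t1,sg,round(r[0],4),r[1].round(2),round(r[2],2))
for t2 in [.8,.95,1.1]:
 for az2 in [az,0.2,.9,1.6,-1.2,-1.9,-2.6,2.6]:
  for sg in (1,-1):
    a=tilt(az2,t2); g=np.r_[c,.042]; y=sg*np.array([-np.sin(az2),np.cos(az2),0])
    r=IK(g+.019*a,toolR(a,y),seeds); 
    if r[0]<3e-3: print("place",t2,az2,sg,round(r[0],4),r[1].round(2),round(r[2],2))
E
time python3 plan.py
```

```text
grasp 0 1 0.0 [ 0.65  0.58 -0.67  1.7   0.42  1.    0.85] 0.72
grasp 0 -1 0.0 [-0.37  0.56  0.63  1.76 -0.39  0.95 -1.7 ] 0.66
grasp 0.35 1 0.0 [ 0.31  0.72 -0.18  1.41 -0.01  1.35  1.18] 0.71
grasp 0.35 -1 0.0 [ 0.2   0.71 -0.01  1.42 -0.12  1.35 -1.89] 0.71
grasp 0.55 1 0.0 [ 0.29  0.86 -0.12  1.22 -0.09  1.58  1.23] 0.48
grasp 0.55 -1 0.0 [ 0.28  0.86 -0.1   1.22 -0.11  1.58 -1.9 ] 0.48
grasp 0.7 1 0.0 [ 0.3   0.98 -0.12  1.07 -0.13  1.76  1.24] 0.3
grasp 0.7 -1 0.0001 [ 0.27  0.98 -0.07  1.08 -0.16  1.76 -1.88] 0.3
place 0.8 -0.55 1 0.0 [ 0.53  0.35 -0.71  2.29  1.81  0.67 -0.65] 0.13
place 0.8 -0.55 -1 0.0 [-0.59  0.29  0.47  2.35  1.82  0.38  2.27] 0.07
place 0.8 0.2 1 0.0 [ 1.52  0.78 -1.32  2.26  1.84  0.24  0.57] 0.15
place 0.8 0.2 -1 0.0 [-0.2   0.31  0.55  2.34  4.3   0.54  0.74] 0.08
place 0.8 0.9 1 0.0 [ 0.67  0.5  -0.18  1.95 -1.02  0.87 -2.53] 0.07
place 0.8 0.9 -1 0.0 [ 1.07  0.6  -0.65  1.93 -0.71  0.73  0.4 ] 0.49
place 0.8 1.6 1 0.0 [ 0.24  0.78  0.33  1.52 -0.88  1.49 -2.21] 0.39
place 0.8 1.6 -1 0.0 [ 0.87  0.83 -0.57  1.48 -0.32  1.29  0.57] 0.77
place 0.8 -1.2 
[... 2019 characters left out ...]
-1.2   1.01 -2.23] 0.07
place 1.1 0.9 -1 0.0 [ 1.22  0.79 -0.7   1.92 -0.91  0.83  0.75] 0.36
place 1.1 1.6 1 0.0 [ 0.59  0.93 -0.07  1.39 -0.81  1.59 -2.26] 0.34
place 1.1 1.6 -1 0.0 [ 0.92  1.02 -0.58  1.37 -0.45  1.46  0.66] 0.6
place 1.1 -1.2 1 0.0 [-0.05  0.67 -0.42  1.99  1.45  1.39 -1.04] 0.43
place 1.1 -1.2 -1 0.0001 [-0.79  0.68  0.42  2.03  1.11  0.98  2.18] 0.39
place 1.1 -1.9 1 0.0 [-0.77  1.04  0.69  1.49  0.33  1.39 -0.67] 0.65
place 1.1 -1.9 -1 0.0 [-0.57  0.93  0.38  1.48  0.57  1.49  2.32] 0.28
place 1.1 -2.6 1 0.0 [-0.4   1.26  0.67  0.97 -0.01  1.97 -0.85] 0.09
place 1.1 -2.6 -1 0.0 [-0.36  1.23  0.57  0.96  0.07  1.97  2.24] 0.09
real	1m20.343s
user	1m20.853s
sys	0m0.092s
```

```bash
cat >> h.py <<'E'
import kin
def cmd(p,R):
    s=log(); R0=Ro.from_quat(s["eef_rot"]).as_matrix()
    sh=R0.T@(np.asarray(p)-s["ee_pos"])*100; rv=Ro.from_matrix(R0.T@R).as_rotvec()
    print("now",s["ee_pos"].round(4),"t",s["time"],"q",s["joint_positions"].round(2)); print("shift cm",sh.round(2),"rot",rv.round(3),"rows",max(np.linalg.norm(sh)/6.25,np.linalg.norm(rv)/.187).round(1))
def pose(g,az,t,sg=1,back=0):
    "grasp point g, tilt t towards az, retreat back"
    a=kin.tilt(az,t); R=kin.toolR(a,sg*np.array([-np.sin(az),np.cos(az),0])); return np.asarray(g)+(.019-back)*a,R
E
python3 - <<'E'
from h import *
d=np.array([np.cos(-.55),np.sin(-.55)])
p,R=pose(np.r_[np.array([.581,-.114])+.01*d,.028],-.55,-.5,1,.15); print(p); cmd(p,R)
E
```

```text
[ 0.64306783 -0.15205411  0.14296332]
now [ 0.5676 -0.2094  0.3029] t 4.125 q [ 0.3   0.4  -0.35  1.3   0.52  1.73  0.03]
shift cm [10.33 11.49 10.34] rot [-0.186  0.678 -1.033] rows 6.7
```

>>> play_rows(moves=[[[10.3,11.5,10.3],[-0.186,0.678,-1.033],5],[[10.3,11.5,10.3],[-0.186,0.678,-1.033],5],[[10.3,11.5,10.3],[-0.186,0.678,-1.033],5],[[10.3,11.5,10.3],[-0.186,0.678,-1.033],5],[[10.3,11.5,10.3],[-0.186,0.678,-1.033],5],[[10.3,11.5,10.3],[-0.186,0.678,-1.033],5],[[10.3,11.5,10.3],[-0.186,0.678,-1.033],5],[[10.3,11.5,10.3],[-0.186,0.678,-1.033],5]])

```text
time: 5.12
ee_pos: [0.6424, -0.1521, 0.1414]
eef_rot: [0.265, 0.932, 0.069, -0.24]
ft_force: [1.1, 0.2, -0.7]
width: 0.0508
```

```bash
python3 - <<'E'
from h import *
s=log(); print(s["joint_positions"].round(2),kin.FK(s["joint_positions"])[0]-s["ee_pos"])
c=camera("wrist");t=camera("top");sc=camera("scene"); 
import pickle; pickle.dump((c,t,sc),open("pics/d.pkl","wb"))
cv2.imwrite("pics/d_wrist.png",c["frame"][:,:,::-1])
E
```

```text
[ 0.5   0.93 -0.57  0.88  0.21  1.88  1.06] [ 5.70934300e-10  1.27956004e-09 -1.93596617e-09]
```

View pics/d_wrist.png

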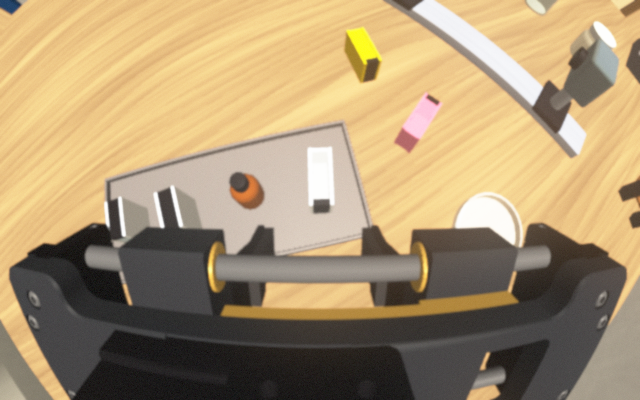

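```bash
python3 - <<'E'
import pickle,cv2
c,t,s=pickle.load(open("pics/d.pkl","rb"))
cv2.imwrite("pics/d_crop.png",cv2.resize(c["frame"][135:225,280:360,::-1],None,fx=6.5,fy=6.5,interpolation=cv2.INTER_CUBIC))
E
```

```text
(no output)
```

View pics/d_crop.png

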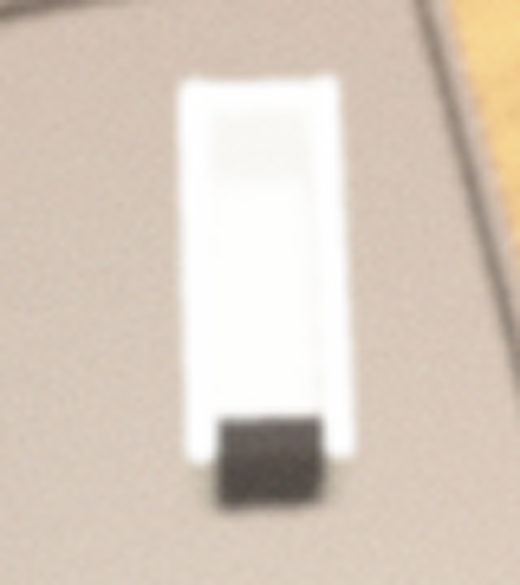

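```bash
cat >> h.py <<'E'
def wback(c,px,z):
    K=c["intrinsics"];T=c["camera_from_world"];R=T[:3,:3];o=-R.T@T[:3,3]
    v=(np.array(px)-K[:2,2])/K[0,0]; r=np.hypot(*v); d=R.T@np.r_[np.sin(r)*v/r,np.cos(r)]; return o+d*(z-o[2])/d[2]
E
python3 - <<'E'
from h import *
import pickle
c,t,s=pickle.load(open("pics/d.pkl","rb"))
f=lambda u,v:((u+.5)/6.5-.5+280,(v+.5)/6.5-.5+135)
P=np.array([wback(c,f(*p),.044) for p in [(180,80),(340,76),(353,455),(190,460)]]);print(P.round(4),P.mean(0))
d=(P[2]+P[3]-P[0]-P[1])/2;print(np.linalg.norm(d),np.arctan2(d[1],d[0]),np.linalg.norm(P[1]-P[0]),np.linalg.norm(P[2]-P[3]))
E
```

```text
[[ 0.5525 -0.1084  0.044 ]
 [ 0.5643 -0.088   0.044 ]
 [ 0.6134 -0.1171  0.044 ]
 [ 0.602  -0.1368  0.044 ]] [ 0.58303549 -0.11256726  0.044     ]
0.05710052182526901 -0.5283873966456542 0.023581578163189527 0.022734647712799604
```

```bash
python3 - <<'E'
from h import *
az=-.537;d=np.array([np.cos(az),np.sin(az)])
p,R=pose(np.r_[np.array([.582,-.1133])+.008*d,.028],az,-.5,1,.0); print(p); cmd(p,R)
E
```

```text
[ 0.58104702 -0.11273264  0.01132593]
now [ 0.6425 -0.1503  0.1436] t 5.275 q [ 0.5   0.92 -0.57  0.88  0.21  1.87  1.06]
shift cm [-0.03 -0.04 15.06] rot [ 0.008 -0.001 -0.01 ] rows 2.4
```

>>> play_rows(moves=[[[0,0,5],[0,0,-0.01],5],[[0,0,9],[0,0,-0.01],5],[[0,0,12],[0,0,-0.01],5],[[0,0,14],[0,0,-0.01],5],[[0,0,15],[0,0,-0.01],5],[[0,0,15],[0,0,-0.01],5]])

```text
time: 6.02
ee_pos: [0.5808, -0.1128, 0.0122]
eef_rot: [0.257, 0.934, 0.07, -0.238]
ft_force: [-0.2, -1.0, 0.2]
width: 0.0498
```

```bash
python3 - <<'E'
from h import *
az=-.537;d=np.array([np.cos(az),np.sin(az)])
p,R=pose(np.r_[np.array([.582,-.1133])+.008*d,.028],az,-.5,1,.0); print(p); cmd(p,R)
c=camera("wrist");cv2.imwrite("pics/e_wrist.png",c["frame"][:,:,::-1])
s=camera("scene");cv2.imwrite("pics/e_scene.png",cv2.resize(s["frame"][100:260,180:380,::-1],None,fx=4,fy=4))
E
```

```text
[ 0.58104702 -0.11273264  0.01132593]
now [ 0.5808 -0.1128  0.0122] t 6.025 q [ 0.56  0.9  -0.59  1.25  0.22  1.56  1.04]
shift cm [-0.06  0.02  0.07] rot [ 0.008 -0.002  0.003] rows 0.0
```

View pics/e_wrist.png

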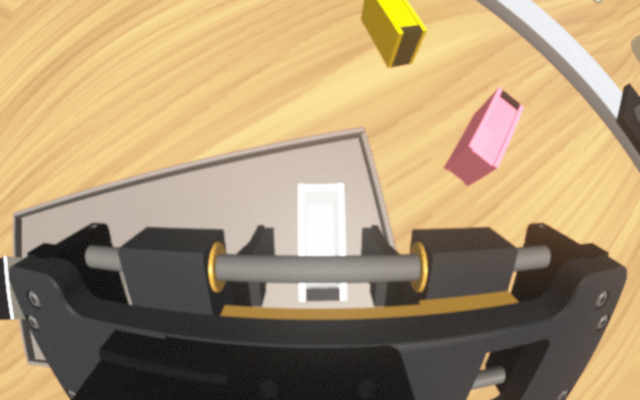

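View pics/e_scene.png

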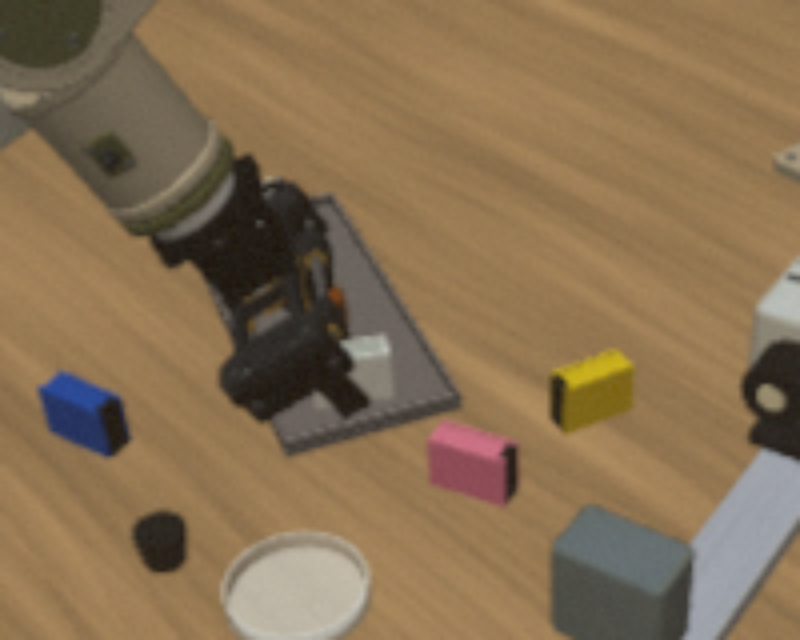

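Wrist view: the cell (297–345, 185–300) sits centred between the fingers. Closing.

>>> play_rows(moves=[[[0,0,0],[0,0,0],2.5],[[0,0,0],[0,0,0],1.5],[[0,0,0],[0,0,0],1.5],[[0,0,0],[0,0,0],1.5],[[0,0,0],[0,0,0],1.5]], grip_force=20)

```text
time: 6.75
ee_pos: [0.5809, -0.113, 0.0119]
eef_rot: [0.256, 0.934, 0.071, -0.238]
ft_force: [0.6, -0.4, 0.2]
width: 0.0218
```

```bash
python3 - <<'E'
from h import *
s=log();print(s["width"],s["ft_force"])
p,R=pose([.589,-.117,.20],-.537,-.5); cmd(p,R)
E
```

```text
0.02181696048789107 [ 0.55185702 -0.42694532  0.20920285]
now [ 0.5809 -0.113   0.0119] t 6.75 q [ 0.56  0.9  -0.58  1.25  0.22  1.56  1.04]
shift cm [  8.26   0.24 -15.02] rot [ 0.009 -0.002  0.004] rows 2.7
```

```bash
python3 - <<'E'
from h import *
import pickle
s=read_state();R0=Ro.from_quat(s["eef_rot"]).as_matrix()
xc=R0.T@np.array([0,0,-1.]); zc=np.cross(xc,[0,1,0]); zw=R0@zc
yc=np.array([0,1.,0]); print("zc world",zw)
if zw@[np.cos(.537),-np.sin(.537),0]<0: yc=-yc;zc=-zc
zc/=np.linalg.norm(zc); xc=np.cross(yc,zc); C=np.c_[xc,yc,zc]; print(np.linalg.det(C)); print((R0@C).round(3))
o=R0.T@(np.array([.582,-.1133,.024])-s["ee_pos"]); print("cell in tool",o)
o[1]=0 # centred by the jaws
pickle.dump((C,o),open("grasp.pkl","wb"))
def place(xy,z,az):
    Rc=np.c_[[np.cos(az),np.sin(az),0],[-np.sin(az),np.cos(az),0],[0,0,1]]; R=Rc@C.T; return np.r_[xy,z]-R@o,R
q=s["joint_positions"]
for az in (-1.5,-1.7,-1.9):
  for z in (.2,.033):
    p,R=place([.582,-.1133],z,az); r=kin.IK(p,R,[q]); print(az,z,p.round(3),R[:,2].round(2),r[0].round(4),r[1].round(2),r[2].round(2))
E
```

```text
zc world [ 8.58571296e-01 -5.12600518e-01  1.94109904e-17]
0.9999999999999998
[[ 0.005  0.513  0.859]
 [ 0.008  0.859 -0.513]
 [-1.     0.01   0.   ]]
cell in tool [ 0.00486167  0.00046496 -0.01118419]
-1.5 0.2 [ 0.583 -0.125  0.199] [ 0.06 -0.87 -0.48] 0.0 [ 0.02  0.51 -0.51  1.74  1.15  1.67 -0.77] 0.39
-1.5 0.033 [ 0.583 -0.125  0.032] [ 0.06 -0.87 -0.48] 0.0 [-0.08  0.76 -0.38  1.76  1.21  1.53 -1.02] 0.53
-1.7 0.2 [ 0.58  -0.125  0.199] [-0.11 -0.87 -0.48] 0.0 [-0.06  0.59 -0.39  1.58  1.04  1.77 -0.81] 0.29
-1.7 0.033 [ 0.58  -0.125  0.032] [-0.11 -0.87 -0.48] 0.0 [-0.16  0.82 -0.25  1.61  1.03  1.59 -1.01] 0.47
-1.9 0.2 [ 0.578 -0.125  0.199] [-0.28 -0.83 -0.48] 0.0 [-0.13  0.67 -0.25  1.43  0.91  1.86 -0.84] 0.2
-1.9 0.033 [ 0.578 -0.125  0.032] [-0.28 -0.83 -0.48] 0.0 [-0.21  0.89 -0.14  1.46  0.86  1.66 -1.  ] 0.4
```

>>> play_rows(moves=[[[1.6,0,-3],[0,0,0],1.5],[[4.1,0,-7.5],[0,0,0],1.5],[[8.3,0,-15],[0,0,0],1.5],[[8.3,0,-15],[0,0,0],1.5],[[8.3,0,-15],[0,0,0],1.5]])

```text
time: 7.38
ee_pos: [0.5803, -0.1142, 0.185]
eef_rot: [0.256, 0.934, 0.071, -0.237]
ft_force: [0.4, -1.1, -2.1]
width: 0.0218
```

```bash
cat >> h.py <<'E'
import pickle,os
def place(xy,z,az):
    C,o=pickle.load(open("grasp.pkl","rb"))
    Rc=np.c_[[np.cos(az),np.sin(az),0],[-np.sin(az),np.cos(az),0],[0,0,1]]; R=Rc@C.T; return np.r_[xy,z]-R@o,R
E
python3 - <<'E'
from h import *
p,R=place([.582,-.1133],.16,-1.85); cmd(p,R)
E
```

```text
now [ 0.5803 -0.1142  0.185 ] t 7.375 q [ 0.57  0.74 -0.63  1.13  0.15  1.82  1.03]
shift cm [-1.61 -1.03  2.09] rot [ 0.413 -1.325  1.377] rows 10.5
```

>>> play_rows(moves=[[[-1.6,-1,2.1],[0.413,-1.325,1.377],1.5],[[-1.6,-1,2.1],[0.413,-1.325,1.377],1.5],[[-1.6,-1,2.1],[0.413,-1.325,1.377],1.5],[[-1.6,-1,2.1],[0.413,-1.325,1.377],1.5],[[-1.6,-1,2.1],[0.413,-1.325,1.377],1.5],[[-1.6,-1,2.1],[0.413,-1.325,1.377],1.5],[[-1.6,-1,2.1],[0.413,-1.325,1.377],1.5],[[-1.6,-1,2.1],[0.413,-1.325,1.377],1.5]])

```text
time: 8.38
ee_pos: [0.5773, -0.1245, 0.156]
eef_rot: [0.634, 0.679, -0.317, 0.188]
ft_force: [-0.6, -0.3, -1.0]
width: 0.0217
```

```bash
python3 - <<'E'
from h import *
p,R=place([.582,-.1133],.16,-1.85); cmd(p,R)
E
```

```text
now [ 0.5773 -0.1245  0.156 ] t 8.375 q [ 0.03  0.52 -0.36  1.58  0.8   1.57 -0.47]
shift cm [-0.24  0.08 -0.2 ] rot [ 0.094 -0.304  0.321] rows 2.4
```

>>> play_rows(moves=[[[-0.2,0.1,-0.2],[0.094,-0.304,0.321],1.5],[[-0.2,0.1,-0.2],[0.094,-0.304,0.321],1.5],[[-0.2,0.1,-0.2],[0.094,-0.304,0.321],1.5],[[-0.2,0.1,-0.2],[0.094,-0.304,0.321],1.5]])

```text
time: 8.88
ee_pos: [0.5787, -0.1243, 0.1569]
eef_rot: [0.686, 0.521, -0.407, 0.304]
ft_force: [0.1, 0.4, -1.3]
width: 0.0217
```

```bash
python3 - <<'E'
from h import *
p,R=place([.582,-.1133],.037,-1.85); cmd(p,R)
s=camera("scene");cv2.imwrite("pics/f_scene.png",cv2.resize(s["frame"][100:260,180:380,::-1],None,fx=4,fy=4))
w=camera("wrist");cv2.imwrite("pics/f_wrist.png",w["frame"][:,:,::-1])
E
```

```text
now [ 0.5787 -0.1243  0.1569] t 8.875 q [-0.14  0.69 -0.25  1.49  0.93  1.78 -0.87]
shift cm [10.56  0.1   5.92] rot [-0.    -0.003  0.008] rows 1.9
```

View pics/f_scene.png

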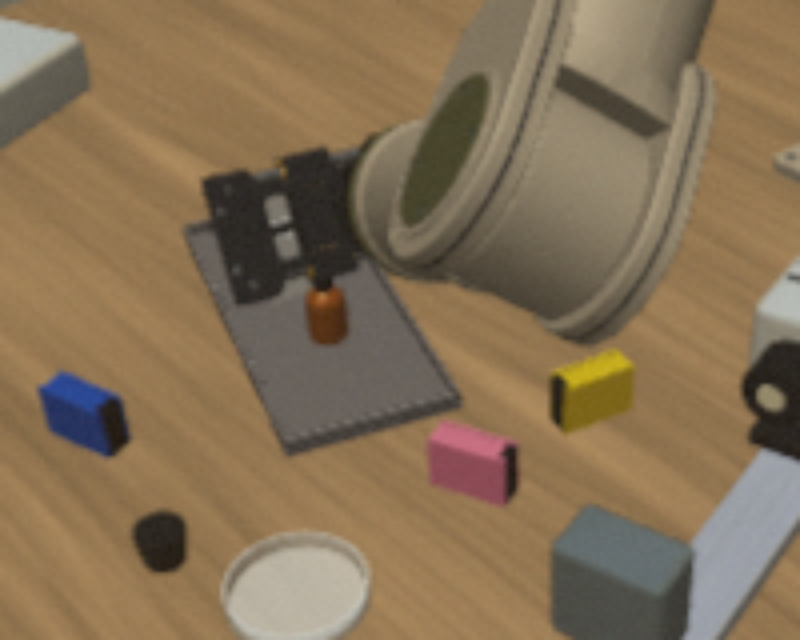

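View pics/f_wrist.png

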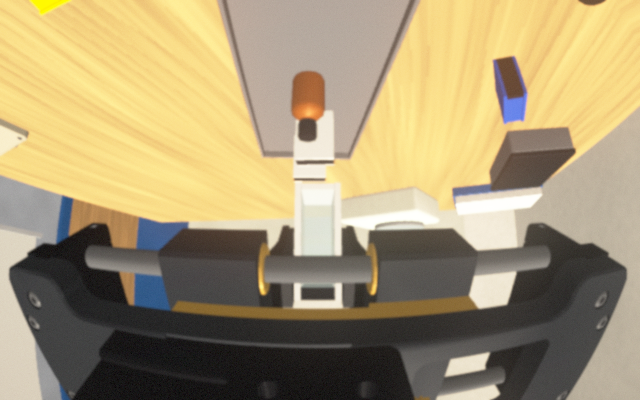

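```bash
python3 - <<'E'
from h import *
s=read_state();w=camera("wrist");T=w["camera_from_world"];o=-T[:3,:3].T@T[:3,3];R0=Ro.from_quat(s["eef_rot"]).as_matrix()
print("cam world",o.round(3),"in tool",(R0.T@(o-s["ee_pos"])).round(3), "axes in tool",(R0.T@T[:3,:3].T).round(2)); print(R0.round(2))
E
```

```text
cam world [0.628 0.044 0.175] in tool [ 0.072  0.001 -0.162] axes in tool [[ 0.   -0.96 -0.26]
 [ 1.    0.   -0.  ]
 [ 0.   -0.26  0.96]]
[[ 0.13  0.96 -0.24]
 [ 0.47 -0.27 -0.84]
 [-0.87 -0.   -0.49]]
```

```bash
python3 - <<'E'
from h import *
t=pickle.load(open("pics/a_top.pkl","rb"));s=pickle.load(open("pics/a_scene.pkl","rb"))
print("pink",back(t,(336,201),.022),back(s,(297,215),.02), "dish",back(t,(333,161),.015),"yellow",back(t,(337,232),.022))
for az in (-1.5,-1.7,-1.85,-2.,-2.2,-2.5):
    p,R=place([.582,-.1133],.033,az)
    cam=p+R@[.072,0,-.162]
    # body lower corners at s=70 and 160+ behind TCP
    b=[(p+R@[.0375,y,-z]).round(3).tolist() for z in(.07,.2) for y in (-.095,.095)]
    r=kin.IK(p,R,[read_state()["joint_positions"]])
    print(az,"cam",cam.round(3),b,r[0].round(4),r[2].round(2))
E
```

```text
pink [0.58014492 0.01545682 0.022     ] [0.581746   0.01178044 0.02      ] dish [0.72180626 0.02329139 0.015     ] yellow [0.47393991 0.01384934 0.022     ]
-1.5 cam [0.57  0.051 0.047] [[0.482, -0.053, 0.033], [0.672, -0.039, 0.033], [0.474, 0.061, 0.095], [0.664, 0.074, 0.095]] 0.0 0.58
-1.7 cam [0.603 0.05  0.047] [[0.496, -0.034, 0.033], [0.685, -0.059, 0.033], [0.511, 0.079, 0.095], [0.7, 0.054, 0.095]] 0.0 0.47
-1.85 cam [0.627 0.045 0.047] [[0.509, -0.022, 0.033], [0.692, -0.075, 0.033], [0.541, 0.087, 0.095], [0.723, 0.035, 0.095]] 0.0 0.39
-2.0 cam [0.65  0.036 0.047] [[0.524, -0.013, 0.033], [0.696, -0.092, 0.033], [0.571, 0.091, 0.095], [0.744, 0.012, 0.095]] 0.0 0.3
-2.2 cam [0.679 0.02  0.047] [[0.545, -0.003, 0.033], [0.698, -0.115, 0.033], [0.612, 0.089, 0.095], [0.765, -0.023, 0.095]] 0.0 0.19
-2.5 cam [ 0.714 -0.015  0.047] [[0.579, 0.003, 0.033], [0.693, -0.149, 0.033], [0.67, 0.071, 0.095], [0.784, -0.081, 0.095]] 0.0 0.03
```

```bash
cat >> h.py <<'E'
def place2(xy,z,az,e):
    C,o=pickle.load(open("grasp.pkl","rb"))
    Rc=np.c_[[np.cos(az),np.sin(az),0],[-np.sin(az),np.cos(az),0],[0,0,1]]@Ro.from_euler('y',e).as_matrix(); R=Rc@C.T; return np.r_[xy,z]-R@o,R,Rc
E
python3 - <<'E'
from h import *
for z in (.0355,):
    p,R,Rc=place2([.579,-.121],z,-2.0,.14); print(Rc[:,2],R[:,2])
    s=read_state();r=kin.IK(p,R,[s["joint_positions"]]);print(r[0],r[1].round(2),r[2])
    print("cam",p+R@[.072,0,-.162],"pink in tool",R.T@(np.array([.581,.013,.04])-p))
    cmd(*place2([.579,-.121],.10,-2.0,.14)[:2]); cmd(p,R)
E
```

```text
[-0.05807043 -0.1268862   0.990216  ] [-0.33320793 -0.72807262 -0.59906823]
1.7824733222759358e-07 [-0.07  0.84 -0.25  1.44  0.82  1.65 -1.01] 0.41315019778392537
cam [0.64599063 0.0253772  0.07209143] pink in tool [ 0.07475111 -0.05394508 -0.11210815]
now [ 0.5792 -0.1253  0.1595] t 9.025 q [-0.14  0.69 -0.25  1.49  0.93  1.78 -0.87]
shift cm [ 5.07 -0.3   3.7 ] rot [0.126 0.134 0.085] rows 1.1
now [ 0.5792 -0.1253  0.1595] t 9.025 q [-0.14  0.69 -0.25  1.49  0.93  1.78 -0.87]
shift cm [10.71 -0.28  6.84] rot [0.126 0.134 0.085] rows 2.0
```

>>> play_rows(moves=[[[5.1,-0.3,3.7],[0.126,0.134,0.085],1.5],[[5.1,-0.3,3.7],[0.126,0.134,0.085],1.5],[[7.5,-0.3,5],[0.126,0.134,0.085],1.5],[[9.5,-0.28,6.2],[0.126,0.134,0.085],1.5],[[10.2,-0.28,6.6],[0.126,0.134,0.085],1.5],[[10.2,-0.28,6.6],[0.126,0.134,0.085],1.5],[[10.2,-0.28,6.6],[0.126,0.134,0.085],1.5]])

```text
time: 9.9
ee_pos: [0.5746, -0.1315, 0.0391]
eef_rot: [0.752, 0.483, -0.377, 0.243]
ft_force: [-0.2, -0.2, -0.4]
width: 0.0216
```

```bash
python3 - <<'E'
from h import *
s=camera("scene");cv2.imwrite("pics/g_scene.png",cv2.resize(s["frame"][100:260,180:380,::-1],None,fx=4,fy=4))
w=camera("wrist");cv2.imwrite("pics/g_wrist.png",w["frame"][:,:,::-1])
cmd(*place2([.579,-.121],.0345,-2.0,.14)[:2])
print(read_state()["ft_force"])
E
```

```text
now [ 0.5747 -0.1316  0.0391] t 10.0 q [-0.07  0.83 -0.25  1.44  0.82  1.65 -1.01]
shift cm [ 0.57 -0.05  0.48] rot [ 0.001  0.001 -0.002] rows 0.1
[-0.33220043 -0.11100837 -0.7252766 ]
```

View pics/g_scene.png

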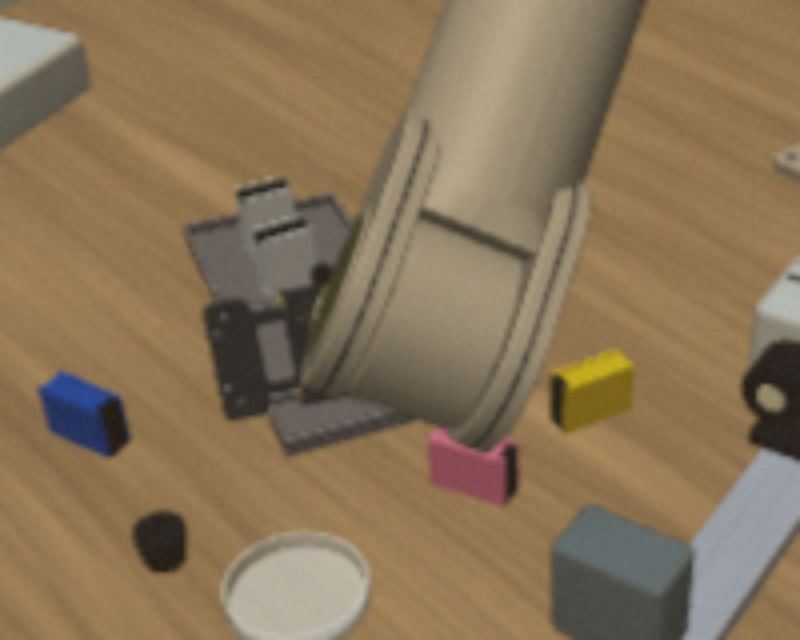

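View pics/g_wrist.png

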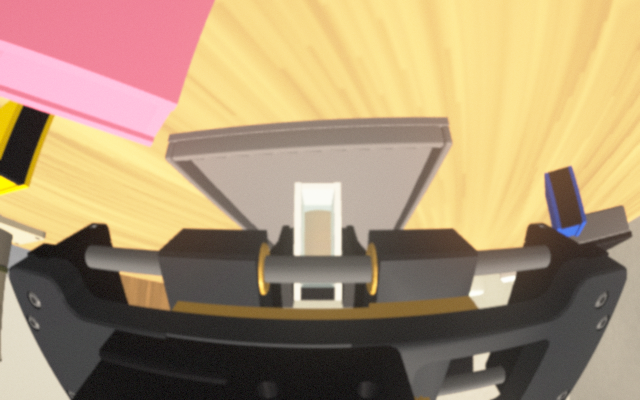

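>>> play_rows(moves=[[[0.2,-0.05,0.2],[0,0,0],1.5],[[0.4,-0.05,0.35],[0,0,0],1.5],[[0.5,-0.05,0.4],[0,0,0],1.5],[[0.5,-0.05,0.4],[0,0,0],1.5]])

```text
time: 10.5
ee_pos: [0.5736, -0.1317, 0.0319]
eef_rot: [0.752, 0.483, -0.377, 0.242]
ft_force: [0.2, -1.2, -1.2]
width: 0.0216
```

```bash
python3 - <<'E'
from h import *
cmd(*place2([.579,-.121],.0345,-2.0,.14)[:2])
print(read_state()["ft_force"])
E
```

```text
now [ 0.5736 -0.1317  0.0319] t 10.5 q [-0.07  0.84 -0.25  1.45  0.82  1.64 -1.01]
shift cm [0.02 0.05 0.  ] rot [ 0.     0.001 -0.001] rows 0.0
[ 0.18787998 -1.22549445 -1.18849204]
```

>>> play_rows(moves=[[[0.08,0,0.06],[0,0,0],1.5],[[0.12,0,0.1],[0,0,0],1.5],[[0.12,0,0.1],[0,0,0],1.5]])

```text
time: 10.88
ee_pos: [0.5737, -0.1317, 0.0312]
eef_rot: [0.752, 0.482, -0.377, 0.243]
ft_force: [-1.1, 1.3, 5.8]
width: 0.0218
```

>>> play_rows(moves=[[[0.05,0,0.04],[0,0,0],1.5],[[0.04,0,0.03],[0,0,0],3.4],[[0.04,0,0.03],[0,0,0],3.4],[[0.04,0,0.03],[0,0,0],3.4],[[0.04,0,0.03],[0,0,0],3.4],[[0.04,0,0.03],[0,0,0],3.4]])

```text
time: 11.62
ee_pos: [0.5736, -0.1318, 0.0299]
eef_rot: [0.752, 0.483, -0.377, 0.242]
ft_force: [-0.3, 0.3, 1.1]
width: 0.0337
```

```bash
python3 - <<'E'
from h import *
w=camera("wrist");cv2.imwrite("pics/h_wrist.png",w["frame"][:,:,::-1])
print(read_state()["ft_force"],read_state()["width"])
E
```

```text
[-0.82255818  0.28747565  0.37743465] 0.03403496958659504
```

View pics/h_wrist.png

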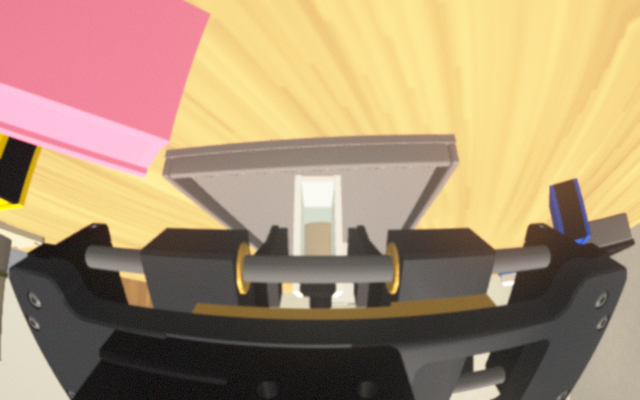

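>>> play_rows(moves=[[[0,0,-2],[0,0,0],3.8],[[0,0,-5],[0,0,0],4.2],[[0,0,-9],[0,0,0],4.2],[[-4,0,-14],[0,0,0],4.2],[[-8,0,-16],[0,0,0],4.2],[[-8,0,-16],[0,0,0],4.2]])

```text
time: 12.42
ee_pos: [0.6086, -0.0574, 0.1945]
eef_rot: [0.754, 0.482, -0.374, 0.244]
ft_force: [-0.6, 0.0, -0.7]
width: 0.042
```

```bash
python3 - <<'E'
from h import *
w=camera("wrist");s=camera("scene");t=camera("top");pickle.dump((w,t,s),open("pics/i.pkl","wb"))
cv2.imwrite("pics/i_scene.png",cv2.resize(s["frame"][100:260,180:380,::-1],None,fx=4,fy=4))
cv2.imwrite("pics/i_wrist.png",w["frame"][:,:,::-1])
cv2.imwrite("pics/i_top.png",cv2.resize(t["frame"][175:250,350:455,::-1],None,fx=6,fy=6,interpolation=cv2.INTER_CUBIC))
E
```

```text
(no output)
```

View pics/i_scene.png

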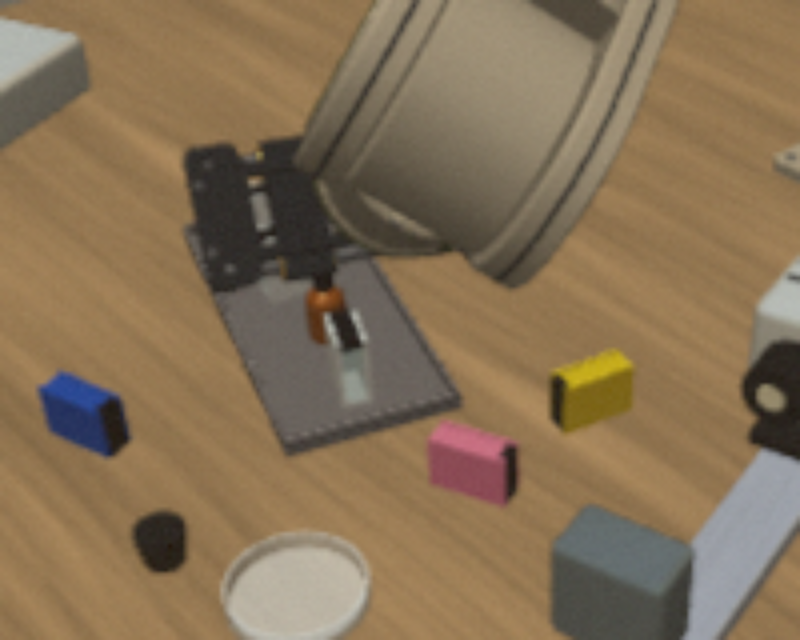

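View pics/i_wrist.png

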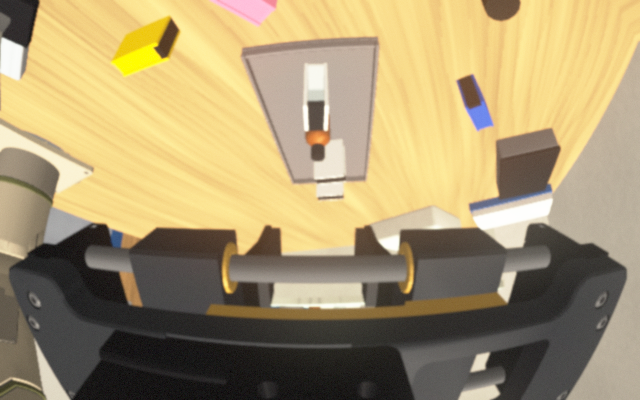

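View pics/i_top.png

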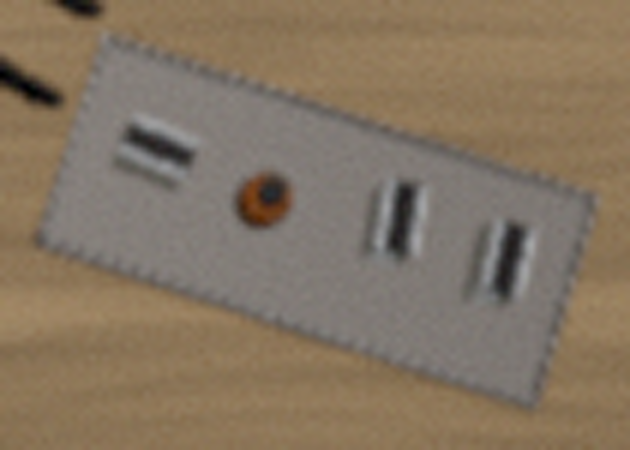

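Standing upright: the black stopper strip shows at top-view crop (159,146), and the dropper and neighbours haven't moved. Next I'll measure it for the top-down regrip.

```bash
python3 - <<'E'
from h import *
w,t,s=pickle.load(open("pics/i.pkl","rb"))
f=lambda u,v:((u+.5)/6-.5+350,(v+.5)/6-.5+175)
P=np.array([back(t,f(*p),.06) for p in [(124,132),(190,156),(160,146)]]);print("top",P)
g=lambda u,v:((u+.5)/4-.5+180,(v+.5)/4-.5+100)
print("scene",np.array([back(s,g(*p),.06) for p in [(345,330)]]))
cv2.imwrite("pics/i_crop.png",cv2.resize(w["frame"][55:135,285:345,::-1],None,fx=7,fy=7,interpolation=cv2.INTER_CUBIC))
cv2.imwrite("pics/i_crop2.png",cv2.resize(s["frame"][165:210,250:290,::-1],None,fx=12,fy=12,interpolation=cv2.INTER_CUBIC))
E
```

```text
top [[ 0.58774147 -0.09818638  0.06      ]
 [ 0.57374686 -0.13463883  0.06      ]
 [ 0.57959206 -0.11806272  0.06      ]]
scene [[ 0.58316882 -0.11675749  0.06      ]]
```

View pics/i_crop.png

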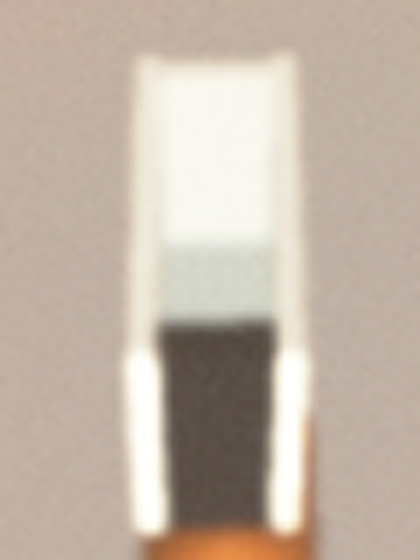

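View pics/i_crop2.png

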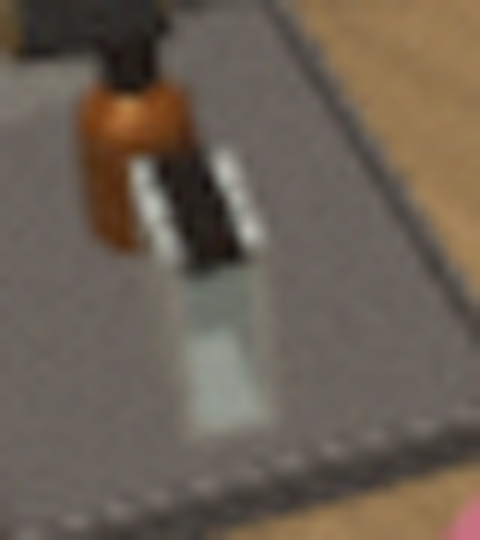

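```bash
python3 - <<'E'
from h import *
w,t,s=pickle.load(open("pics/i.pkl","rb"))
f=lambda u,v:((u+.5)/7-.5+285,(v+.5)/7-.5+55)
P=np.array([wback(w,f(*p),.06) for p in [(127,352),(308,352),(297,530),(137,530)]]);print(P.round(4),P.mean(0))
d=(P[2]+P[3]-P[0]-P[1])/2;az=np.arctan2(d[1],d[0]);print(np.linalg.norm(d),az,np.linalg.norm(P[1]-P[0]),np.linalg.norm(P[3]-P[2]))
q=read_state()["joint_positions"]
beam=np.array([.552,.1948]);baz=.255
for sg in (1,-1):
    p,R=pose([.580,-.118,.046],-2.0,0,sg); r=kin.IK(p,R,[q]); print("regrip",sg,r[0].round(4),r[1].round(2),r[2].round(2))
    for b in (baz,baz-np.pi):
        # same tool sign
        p,R=pose([*beam,.129],b,0,sg); r2=kin.IK(p,R,[r[1]]);print(" beam",b,r2[0].round(4),r2[1].round(2),r2[2].round(2))
E
```

```text
[[ 0.5788 -0.0941  0.06  ]
 [ 0.5996 -0.1039  0.06  ]
 [ 0.5822 -0.141   0.06  ]
 [ 0.5615 -0.1312  0.06  ]] [ 0.58050926 -0.11754115  0.06      ]
0.04100267864384954 -2.007806685522392 0.023003031060300015 0.022896334493440557
regrip 1 0.0 [ 0.54  0.5  -0.51  1.73  0.28  0.99 -0.51] 0.69
 beam 0.255 0.0 [ 0.35  0.53 -0.99  1.66  0.47  1.21  1.08] 0.48
 beam -2.8865926535897932 0.0 [ 0.01  0.38 -0.52  1.68  0.21  1.13 -1.89] 0.71
regrip -1 0.0 [ 0.89  0.68 -1.01  1.71  0.63  1.11  2.4 ] 0.2
 beam 0.255 0.7523 [-1.01  0.07  0.55  2.39  1.89  0.06  2.6 ] 0.0
 beam -2.8865926535897932 0.0 [ 0.33  0.51 -0.96  1.67  0.45  1.2   1.09] 0.51
```

```bash
python3 - <<'E'
from h import *
cmd(*pose([.5803,-.1178,.044],-2.006,0,1,.10))
E
```

```text
now [ 0.6068 -0.058   0.1893] t 12.575 q [-0.16  0.75 -0.27  1.23  0.78  1.92 -0.88]
shift cm [1.23 0.08 9.09] rot [0.003 0.93  0.006] rows 5.0
```

>>> play_rows(moves=[[[1.2,0.1,5],[0,0.93,0],4.2],[[1.2,0.1,7],[0,0.93,0],4.2],[[1.2,0.1,9.1],[0,0.93,0],4.2],[[1.2,0.1,9.1],[0,0.93,0],4.2],[[1.2,0.1,9.1],[0,0.93,0],4.2],[[1.2,0.1,9.1],[0,0.93,0],4.2],[[1.2,0.1,9.1],[0,0.93,0],4.2]])

```text
time: 13.45
ee_pos: [0.58, -0.1182, 0.1248]
eef_rot: [0.841, 0.54, -0.001, -0.0]
ft_force: [0.5, -0.1, 0.2]
width: 0.0417
```

```bash
python3 - <<'E'
from h import *
cmd(*pose([.5803,-.1178,.044],-2.006,0,1,0))
w=camera("wrist"); pickle.dump(w,open("pics/j.pkl","wb"))
cv2.imwrite("pics/j_wrist.png",w["frame"][:,:,::-1])
E
```

```text
now [ 0.58   -0.1182  0.1248] t 13.45 q [ 0.49  0.37 -0.45  1.65  0.17  1.16 -0.43]
shift cm [0.06 0.02 9.98] rot [-0.001  0.001  0.006] rows 1.6
```

View pics/j_wrist.png

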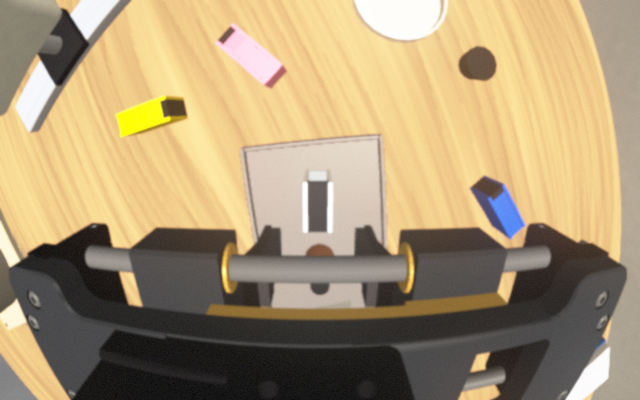

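>>> play_rows(moves=[[[0.05,0,4],[0,0,0.005],4.2],[[0.05,0,7],[0,0,0.005],4.2],[[0.05,0,9],[0,0,0.005],4.2],[[0.05,0,10],[0,0,0.005],4.2],[[0.05,0,10],[0,0,0.005],4.2],[[0.05,0,10],[0,0,0.005],1.5],[[0.05,0,10],[0,0,0.005],1.5],[[0.05,0,10],[0,0,0.005],1.5]], grip_force=20)

```text
time: 14.5
ee_pos: [0.5811, -0.1186, 0.0263]
eef_rot: [0.843, 0.538, 0.001, 0.001]
ft_force: [-0.4, 0.3, 1.9]
width: 0.0218
```

>>> play_rows(moves=[[[0,0,0],[0,0,0],1.5],[[0,0,0],[0,0,0],1.5]])

```text
time: 14.75
ee_pos: [0.5811, -0.1186, 0.0263]
eef_rot: [0.843, 0.538, 0.001, 0.001]
ft_force: [-1.5, 0.0, 7.2]
width: 0.0219
```

```bash
python3 - <<'E'
from h import *
s=log();print(s["width"],s["ft_force"],s["ee_pos"])
R=Ro.from_quat(s["eef_rot"]).as_matrix(); print(R.round(3))
print("cell in tool",R.T@(np.array([.5803,-.1178,.032])-s["ee_pos"]))
w=camera("wrist");cv2.imwrite("pics/k_wrist.png",w["frame"][:,:,::-1])
E
```

```text
0.02186829973197552 [-1.52888216  0.00866566  7.15763516] [ 0.58114848 -0.11856684  0.02631431]
[[ 0.421  0.907  0.002]
 [ 0.907 -0.421 -0.   ]
 [ 0.     0.002 -1.   ]]
cell in tool [ 0.00034077 -0.00108367 -0.00568723]
```

View pics/k_wrist.png

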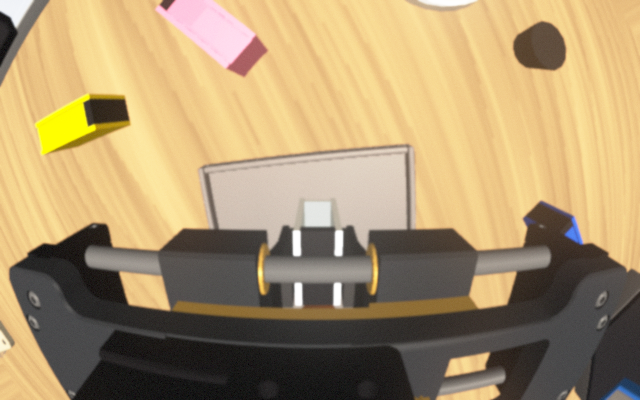

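>>> play_rows(moves=[[[0,0,-2],[0,0,0],1.5],[[0,0,-6],[0,0,0],1.5],[[0,0,-12],[0,0,0],1.5],[[0,0,-18],[0,0,0],1.5],[[0,0,-22.5],[0,0,0],1.5],[[0,0,-22.5],[0,0,0],1.5],[[0,0,-22.5],[0,0,0],1.5]])

```text
time: 15.68
ee_pos: [0.5803, -0.1184, 0.2507]
eef_rot: [0.843, 0.538, 0.0, 0.0]
ft_force: [-0.4, 0.0, -1.5]
width: 0.0219
```

```bash
python3 - <<'E'
from h import *
s=log();print(s["width"],s["ft_force"],s["ee_pos"])
cmd(*pose([.552,.1948,.25+.019],.255-np.pi,0,1,0))
E
```

```text
0.021859349182505292 [-0.39674225  0.01078216 -1.4698007 ] [ 0.58027563 -0.11836494  0.25069891]
now [ 0.5803 -0.1184  0.2507] t 15.675 q [ 0.5   0.28 -0.47  1.49  0.13  1.4  -0.4 ]
shift cm [ 27.22 -15.75   0.07] rot [ 0.    -0.     0.881] rows 5.0
```

>>> play_rows(moves=[[[27.2,-15.7,0],[0,0,0.881],1.5],[[27.2,-15.7,0],[0,0,0.881],1.5],[[27.2,-15.7,0],[0,0,0.881],1.5],[[27.2,-15.7,0],[0,0,0.881],1.5],[[27.2,-15.7,0],[0,0,0.881],1.5],[[27.2,-15.7,0],[0,0,0.881],1.5],[[27.2,-15.7,0],[0,0,0.881],1.5],[[27.2,-15.7,0],[0,0,0.881],1.5]])

```text
time: 16.68
ee_pos: [0.5527, 0.193, 0.2497]
eef_rot: [0.992, 0.127, -0.0, 0.0]
ft_force: [-1.1, 0.4, -0.5]
width: 0.0219
```

```bash
python3 - <<'E'
from h import *
cmd(*pose([.552,.1948,.1093+.019],.255-np.pi,0,1,0))
w=camera("wrist");s=camera("scene");t=camera("top");pickle.dump((w,t,s),open("pics/l.pkl","wb"))
cv2.imwrite("pics/l_wrist.png",w["frame"][:,:,::-1])
cv2.imwrite("pics/l_scene.png",cv2.resize(s["frame"][110:310,270:430,::-1],None,fx=3.5,fy=3.5))
E
```

```text
now [0.5527 0.193  0.2497] t 16.675 q [ 0.04  0.28 -0.55  1.51  0.15  1.4  -1.84]
shift cm [-1.000e-02 -2.100e-01  1.404e+01] rot [ 0.001  0.001 -0.   ] rows 2.2
```

View pics/l_wrist.png

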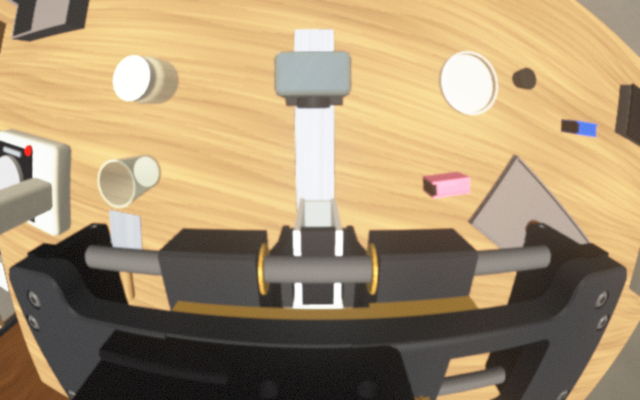

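View pics/l_scene.png

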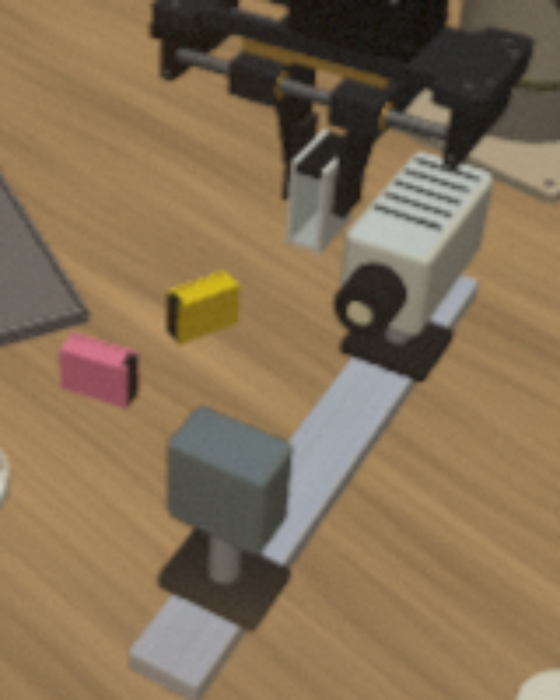

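```bash
python3 - <<'E'
import pickle,cv2
w,t,s=pickle.load(open("pics/l.pkl","rb"))
cv2.imwrite("pics/l_crop.png",cv2.resize(w["frame"][20:210,260:366,::-1],None,fx=3.15*1.3,fy=3.15,interpolation=cv2.INTER_CUBIC))
cv2.imwrite("pics/l_crop2.png",cv2.resize(w["frame"][40:115,268:358,::-1],None,fx=7,fy=7,interpolation=cv2.INTER_CUBIC))
E
```

```text
(no output)
```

View pics/l_crop2.png

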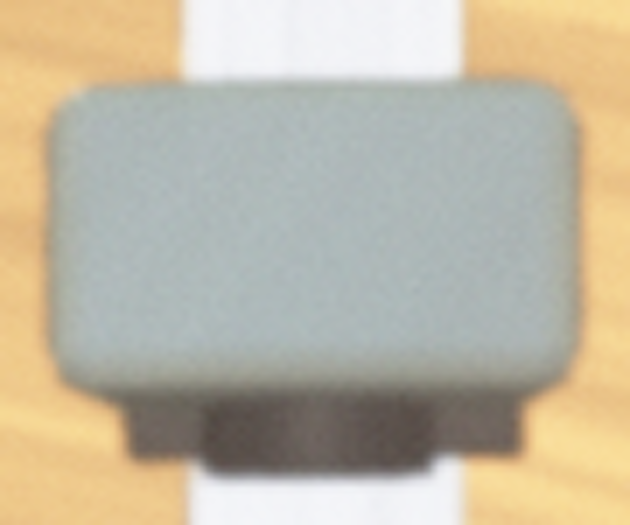

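```bash
python3 - <<'E'
from h import *
w,t,s=pickle.load(open("pics/l.pkl","rb"))
# rail edges by row: bright bluish band intensity
fr=w["frame"].astype(int)
bl=fr[:,:,2]-fr[:,:,0]  # blue - red : wood is negative
for r in (120,135,150,165,180):
    row=bl[r,270:360]; m=np.where(row>-25)[0]+270
    l,h=m.min(),m.max(); a=wback(w,(l-.5,r),.02);b=wback(w,(h+.5,r),.02); c=(a+b)/2; print(r,l,h,np.linalg.norm(a-b).round(4),c.round(4), "lateral to guess", ((c[:2]-[.552,.1948])@[-np.sin(.255),np.cos(.255)]).round(4))
E
```

```text
120 295 333 0.0489 [0.614  0.2125 0.02  ] lateral to guess 0.0015
135 295 333 0.0492 [0.5955 0.2077 0.02  ] lateral to guess 0.0015
150 296 333 0.0483 [0.5771 0.2023 0.02  ] lateral to guess 0.0009
165 296 333 0.0487 [0.5583 0.1975 0.02  ] lateral to guess 0.001
180 296 333 0.0493 [0.5392 0.1926 0.02  ] lateral to guess 0.0011
```

```bash
python3 - <<'E'
from h import *
w,t,s=pickle.load(open("pics/l.pkl","rb"))
f=lambda u,v:((u+.5)/7-.5+268,(v+.5)/7-.5+40)
u=np.array([np.cos(.255),np.sin(.255)]);n=np.array([-u[1],u[0]])
for nm,p,z in [("detL",(48,235),.138),("detR",(578,235),.138),("mouthL",(203,472),.115),("mouthR",(435,472),.115),("mouth top",(318,470),.131)]:
    P=wback(w,f(*p),z);d=P[:2]-[.552,.1948];print(nm,P.round(4),"along",(d@u).round(4),"lat",(d@n).round(4))
E
```

```text
detL [0.6488 0.2559 0.138 ] along 0.1091 lat 0.0347
detR [0.6651 0.1919 0.138 ] along 0.1087 lat -0.0314
mouthL [0.624  0.2311 0.115 ] along 0.0789 lat 0.0169
mouthR [0.6318 0.2007 0.115 ] along 0.0787 lat -0.0144
mouth top [0.6278 0.2157 0.131 ] along 0.0786 lat 0.0011
```

```bash
python3 - <<'E'
from h import *
cmd(*pose([.5536,.1965,.1093+.019],.255-np.pi,0,1,0))
E
```

```text
now [0.5531 0.1928 0.2504] t 16.825 q [ 0.04  0.28 -0.55  1.5   0.15  1.4  -1.84]
shift cm [ 0.14 -0.35 14.11] rot [ 0.001 -0.    -0.002] rows 2.3
```

>>> play_rows(moves=[[[0.14,-0.35,2],[0,0,0],1.5],[[0.14,-0.35,6],[0,0,0],1.5],[[0.14,-0.35,10],[0,0,0],1.5],[[0.14,-0.35,13],[0,0,0],1.5],[[0.14,-0.35,14.1],[0,0,0],1.5],[[0.14,-0.35,14.1],[0,0,0],1.5],[[0.14,-0.35,14.1],[0,0,0],1.5],[[0.14,-0.35,14.1],[0,0,0],1.5]])

```text
time: 17.82
ee_pos: [0.554, 0.1984, 0.1109]
eef_rot: [0.992, 0.127, 0.001, -0.0]
ft_force: [0.2, 0.1, -1.1]
width: 0.0217
```

```bash
python3 - <<'E'
from h import *
cmd(*pose([.5536,.1965,.1093+.019],.255-np.pi,0,1,0))
st=read_state();print(st["width"],st["ft_force"],Ro.from_quat(st["eef_rot"]).as_matrix().round(3))
w=camera("wrist");s=camera("scene");t=camera("top");pickle.dump((w,t,s),open("pics/m.pkl","wb"))
cv2.imwrite("pics/m_wrist.png",w["frame"][:,:,::-1])
cv2.imwrite("pics/m_scene.png",cv2.resize(s["frame"][130:290,300:430,::-1],None,fx=4.5,fy=3.7*1.2,interpolation=cv2.INTER_CUBIC)[:600])
cv2.imwrite("pics/m_top.png",cv2.resize(t["frame"][150:300,230:400,::-1],None,fx=4,fy=4))
E
```

```text
now [0.554  0.1984 0.1109] t 17.825 q [ 0.01  0.39 -0.53  1.67  0.22  1.13 -1.89]
shift cm [-0.08  0.18  0.16] rot [ 0.    -0.003  0.   ] rows 0.0
0.021674219944125134 [ 0.20661577  0.10150931 -1.08581559] [[ 0.968  0.252  0.003]
 [ 0.252 -0.968  0.001]
 [ 0.003  0.    -1.   ]]
```

View pics/m_scene.png

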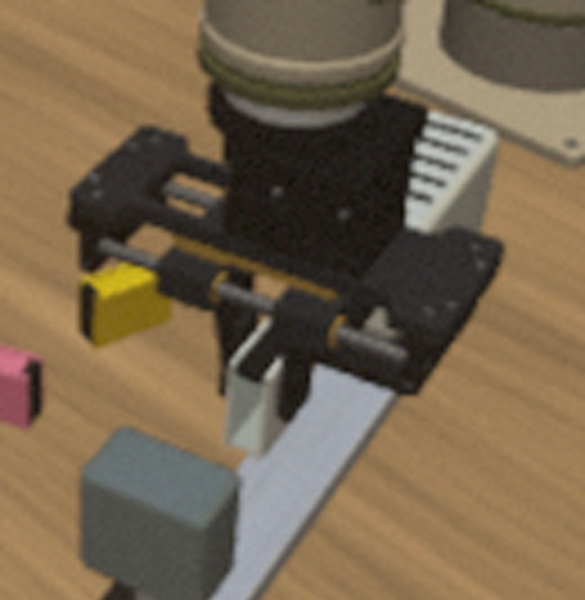

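View pics/m_wrist.png

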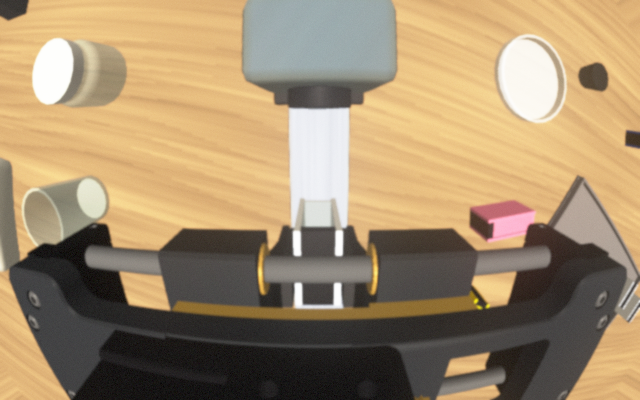

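View pics/m_top.png

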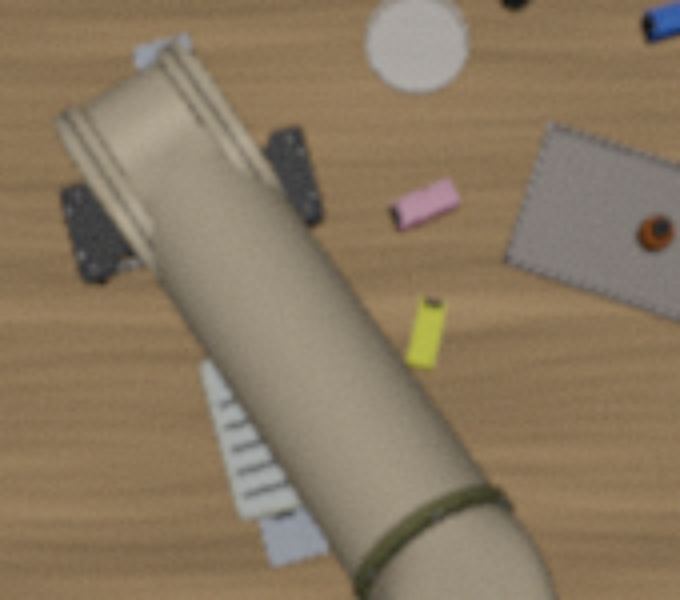

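>>> play_rows(moves=[[[0,0.1,0.1],[0,0,0],1.5],[[0,0.1,0.1],[0,0,0],1.5],[[0,0.1,0.1],[0,0,0],1.5],[[0,0.1,0.1],[0,0,0],1.5]])

```text
time: 18.48
ee_pos: [0.5536, 0.1972, 0.1087]
eef_rot: [0.992, 0.127, 0.0, 0.0]
ft_force: [0.6, -0.4, -1.6]
width: 0.0218
```

```bash
python3 - <<'E'
from h import *
w=camera("wrist");s=camera("scene")
cmd(*pose([.5536,.1965,.1093+.019],.255-np.pi,0,1,0))
st=read_state();print(st["width"],st["ft_force"],np.abs(st["joint_vel"]).max())
u=np.array([np.cos(.255),np.sin(.255)]);n=np.array([-u[1],u[0]])
fr=w["frame"].astype(int);bl=fr[:,:,2]-fr[:,:,0]
for r in (130,150,170,190):
    m=np.where(bl[r,270:370]>-25)[0]+270;l,h=m.min(),m.max();a=wback(w,(l-.5,r),.02);b=wback(w,(h+.5,r),.02);c=(a+b)/2;print(r,l,h,np.linalg.norm(a-b).round(4),"rail axis lateral to tcp",((c-st["ee_pos"])[:2]@n).round(4))
# project predicted cell box into scene
cv=st["ee_pos"]+[0,0,.0057]
im=s["frame"][:,:,::-1].copy(); im=cv2.resize(im[150:270,310:410],None,fx=6,fy=5,interpolation=cv2.INTER_CUBIC)
for sx in(-1,1):
  for sy in(-1,1):
    for sz in(-1,1):
      P=cv+np.r_[sx*.02*u+sy*.011*n,sz*.028]; q=proj(s,[P])[0]; cv2.circle(im,(int((q[0]-310+.5)*6),int((q[1]-150+.5)*5)),3,(0,0,255),-1)
cv2.imwrite("pics/n_scene.png",im)
E
```

```text
now [0.5536 0.1972 0.1087] t 18.575 q [ 0.01  0.39 -0.53  1.68  0.22  1.13 -1.89]
shift cm [-0.01  0.07 -0.06] rot [ 0.    -0.001  0.   ] rows 0.0
0.021781372512026484 [-0.72287899  0.41694458 -0.48708503] 0.001697891286600203
130 288 347 0.0485 rail axis lateral to tcp -0.0008
150 288 347 0.0489 rail axis lateral to tcp -0.0008
170 289 346 0.0479 rail axis lateral to tcp -0.0008
190 289 346 0.0486 rail axis lateral to tcp -0.0008
```

View pics/n_scene.png

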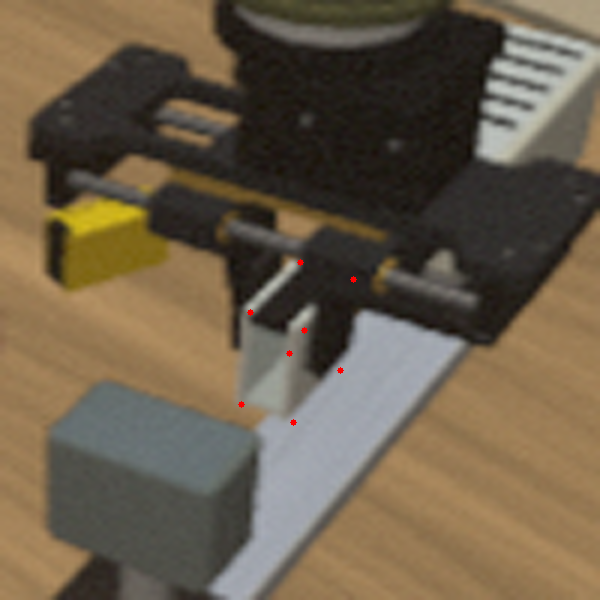

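Predicted cell corners match the picture to within about 5 mm or better (e.g. (241,404) against (240,402)). The rail axis is 0.8 mm from the TCP, and the grip width is 21.8 mm with the arm at rest. Handing in.

```bash
python3 - <<'E'
from bench import close_job
print(close_job())
E
```

```text
the job is handed in; nothing more can be done
None
```

The fallen cell was stood up in the tray, then picked up again, and it was being held upright in the light path when I handed the job in at 18.6 s of the 51 s. `close_job` gave no verdict, so the results below are my own checks.

**Standing it up:** I gripped it by the frosted faces with the tool tilted. I turned it in the air, set it down about 0.14 rad short of upright and let go. The cameras then showed it standing stopper up. The dropper and the two neighbours looked unmoved.

**In the beam:** I gripped it again from above by the frosted faces and carried it to the beam.
- **Sideways:** it sits within about 1 mm of the rail's axis.
- **Height:** about 114.5 mm by the tool's reading, against the beam's 115 mm.
- **Midway point:** within a few mm. My lamp and detector estimates disagreed by about 4 mm, so I aimed between them.
- **Orientation:** tool vertical and in line with the rail to within a few hundredths of a rad.
- **Grip:** finger opening 21.8 mm on the 22 mm cell, at a 20 N grip setting, with the arm at rest.

**Small disagreements:**
- In the last scene picture, one lower corner of the cell was about 8 by 7 enlarged pixels (4–5 mm) from where I predicted. The other two I compared matched to within 1–2 pixels (about 1 mm).
- During the second grip the wrist read about 7 N upward with the cell still on the floor. This disappeared when I lifted it.

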